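Trip the honer's safety switch, rack the gouges, switch back on

ROBOT

A 6-joint arm with a two-finger parallel gripper is mounted at the origin on the work surface. World frame = base frame: x ahead of the robot, y to its left, z up, the work surface at z = 0. Lengths are in m, angles in rad, forces in N, time in s.
With the tool pointing down it reaches from about 0.325 to 0.875 m from the base axis. Payload 4.4 kg.
Tool frame: the origin (TCP) lies between the finger pads; the fingertips stand 14 mm ahead of it and the grasp point (between the pads) lies 5 mm behind it; z points along the fingers, y is the line along which they close (so a half turn about z gives the same grasp; the last joint's range is limited). The gripper opens to 85 mm and grips with 20 to 120 N. Pads are 22 mm wide; open, the fingers measure 114 mm over their backs; the gripper's body (76 mm by 85 mm) begins 54 mm behind the grasp point. The pads swing forward as they close: fully open they stand 13 mm farther back than shut.
Start: joints at [-1.417, 0.207, 1.542, -0, 1.393, -0.15], TCP at [0.172, -0.549, 0.216] pointing down, gripper open.
Joint ranges: [-2.73, 2.73], [-0.86, 2.22], [0.23, 2.46], [-1.11, 4.25], [0.08, 2.63], [-2.82, 2.82]. Speed limits (rad/s): [2.79, 2.79, 3.14, 3.14, 3.14, 3.14].

INTERFACE

Orientations are given as a 3x3 rotation matrix whose columns are the frame's x, y, z axes.
In Python, from station import robot gives the robot as it stands.
- The arm moves only by the tool jog_arm, never from a script. Its argument "targets" is one flat list of numbers, 7 for each row, row after row: the shift along the tool's x, y, z in units of 0.1 m (1.0 is 0.1 m), then the turn, a rotation vector about the tool's x, y, z in units of 180 degrees (1.0 is 180 degrees), then the closure, from 0 (fully open) to 1 (shut). A call has 1 to 5 rows; each row is the pose to reach, as a shift and turn from the pose commanded when the call began, along the tool's axes at that moment, turning the shorter way round; what a row does not reach only later rows make up. A row lasts 1/12 s, in which the tool goes at most 41.7 mm and 7.16 degrees, less where a joint would pass 70% of its speed; a pose out of reach is approached as far as the arm can. A call with a number of a shift or a turn outside -1 to 1 is refused whole. A call with a gripper value outside its range is refused whole. The fingers move at their own pace and stop on an object; "grip_force" is the grip in N (left out, the last holds). Time passes only in rows, so rows that repeat a pose let the fingers close. It gives the time, the measured TCP pose, the force, the opening and the grip force at its end, in the units of the state.
- robot.sense(): the state, without advancing time (a new reading comes with each control period).
- robot.grab_frame(name): name is "scene" or "top" or "wrist"; returns the picture (400x640x3 uint8, red, green, blue); there is no depth.
- robot.get_calibration(name): a dict with "camera_matrix" (3x3 intrinsics, pixels), "k1" (the pictures are not rectified: a ray, as slopes to the right and down, at radius r is drawn at 1 + k1 r^2 times it, then the intrinsics apply), "eye" and "rotation" of the camera in the world. Camera axes: x right, y down, z forward; pixel columns grow to the right and rows downward; lengths in m; the calibration is good to about 2 mm. A picture is of the moment at which its call begins: read the wrist's pose just before it. get_calibration takes no time and is no camera call; for the wrist camera it gives the pose at the moment of the call.
- robot.sign_off(): hands the job in; it is judged then, once.
Trained networks look in the newest picture that a camera, given by its name, has taken for a name from the list of things; names that differ only in an ending like _2 or _b are one class to them, and where a whole thing is asked for, a point or a joint stands for the part that bears it (a point fixed in the world has none). Each returns a list of dicts, best first, with "conf" (0 to 1); they miss things now and then, are a little off and sometimes report something else, mostly with a low value. They report only what shows in the picture. A call takes as long as a camera call.
- robot.find_in(name, camera): "box" ([centre column, centre row, width, height] in pixels, round what is visible of it).
The state is a dict: "t": time; "joints": joint angles; "joint_velocities": joint speeds; "joint_efforts": joint torques, N m; "eef_pos": TCP position; "ee_rot": TCP orientation; "wrist_force": force on the tool from outside, world axes, zero at the start; "wrist_torque": the same for the moment, N m; "finger_gap": finger opening in m; "finger_force": force on a finger pad.
Only numpy, scipy, OpenCV 4.12 (cv2) and the standard library are available. Lean on these libraries where they do the work, as an engineer would, in place of code of your own. Each camera call takes 0.05 s, during which the arm holds its last target. There are 200 camera calls.

TASK

Clear the carving bench safely: first press the yellow test button of the safety switch so that its lever drops and the honing machine is dead. With the lever down, stand every loose gouge in the plywood caddy, handle down on the floor of a cell and blade up (it may lean on a wall; any cell will do). Only then lift the lever back up to on, so that it stays up, and leave the printing block, the sharpening stone and the white cup where they are.

Things in the scene. Friction and masses are not known exactly. Their poses are not given: they have to be found in the camera images.
- unit: safety switch of the honing machine: grey box fixed to the bench, 120 (x, front to back) x 140 (y) x 60 mm high; origin at the centre of its underside, -x is its front, z up. On its top a red-ended black lever (y = +35 mm) and a yellow round test button (y = -35 mm).
- test (a joint): travel of the yellow test button, m: 0 = out, 0.008 = fully pressed; sprung, about 1.2 N to start and 4 N fully down; the lever is kicked over at about 0.005. It springs back when let go.
- test_top (a point): centre of the top of the test button (30 mm across, top 72 mm above the bench when out; press it straight down).
- lever (a joint): lever angle, rad: 0 = up (on), leaning 0.2 rad past upright to the unit's +x against a stop, held by its own weight; 1.6 = dropped (off), sticking out over the unit's front (-x), 0.17 rad above level. Let go below about 0.2 it falls to 0, above that to 1.6. A full press of the test button drops it. 80 g, swings freely.
- lever_grip (a point): point on the lever's red bar, 70 mm from the hinge, to take hold of. The bar is 14 mm wide (along the unit's y), 12 mm thick, from 40 to 85 mm from the hinge. When dropped this point is about 39 mm in front of the box, 84 mm above the bench, free on both sides; pinch it across its width from above.
- lever_hinge (a point): centre of the lever's hinge, 72 mm above the bench; the hinge axis is the unit's y.
- caddy: open-topped plywood caddy fixed to the bench: 86 (x) x 225 (y) x 100 mm high; four cells in a row, centres at y = -82.5, -27.5, 27.5, 82.5 mm, each 76 (x) x 50 (y) mm inside, 95 mm deep; walls and floor 5 mm; origin at the centre of its underside, z up. A gouge put in steeply, butt first, slides down and leans on a wall.
- gouge1: carving gouge, may be absent; medium brown wooden handle 110 mm long, 16 x 16 mm square, rounded edges, then a 6 mm steel shank and blade; 175 mm overall, about 70 g, balances 75 to 80 mm from the butt. Lies flat on the bench at the start. Origin on its underside below mid-handle; x runs from butt to blade; the centre line is 8 mm along its z from the origin.
- gouge1_butt (a point): centre of the butt (blunt handle end) of gouge1, on its centre line
- gouge2: carving gouge, may be absent; dark brown wooden handle 110 mm long, 16 x 16 mm square, rounded edges, then a 6 mm steel shank and blade; 175 mm overall, about 70 g, balances 75 to 80 mm from the butt. Lies flat on the bench at the start. Origin on its underside below mid-handle; x runs from butt to blade; the centre line is 8 mm along its z from the origin.
- gouge2_butt (a point): centre of the butt (blunt handle end) of gouge2, on its centre line
- gouge3: carving gouge, may be absent; light wooden handle 110 mm long, 16 x 16 mm square, rounded edges, then a 6 mm steel shank and blade; 175 mm overall, about 70 g, balances 75 to 80 mm from the butt. Lies flat on the bench at the start. Origin on its underside below mid-handle; x runs from butt to blade; the centre line is 8 mm along its z from the origin.
- gouge3_butt (a point): centre of the butt (blunt handle end) of gouge3, on its centre line
- gouge4: carving gouge, may be absent; dark brown wooden handle 110 mm long, 16 x 16 mm square, rounded edges, then a 6 mm steel shank and blade; 175 mm overall, about 70 g, balances 75 to 80 mm from the butt. Lies flat on the bench at the start. Origin on its underside below mid-handle; x runs from butt to blade; the centre line is 8 mm along its z from the origin.
- gouge4_butt (a point): centre of the butt (blunt handle end) of gouge4, on its centre line
- block: bystander: half-carved wooden printing block 130 x 170 x 12 mm lying on the bench; origin at the centre of its underside
- stone: bystander: dark sharpening stone 60 x 150 x 40 mm lying on the bench; origin at the centre of its underside
- cup: bystander: white cup, 72 mm across, 85 mm high; origin at the centre of its underside

How it is judged:
On the way, in this order (a step that is already met when the one before it is completed fails the run):
1. the test button is being pressed while the lever is still up (not pulled down by hand) (value of joint test above 0.002 m and value of joint lever below 0.6 rad).
2. the lever has dropped (value of joint lever above 1.4 rad), for 0.1 s.
3. all gouges present stand in the caddy while the lever is still down (x of gouge1_butt in the frame of caddy between -0.043 and 0.043 m and y of gouge1_butt in the frame of caddy between -0.1125 and 0.1125 m and z of each of gouge1_butt, gouge2_butt, gouge3_butt, gouge4_butt in the frame of caddy below 0.03 m and angle between each of gouge1, gouge2, gouge3, gouge4's own x axis and vertical below 0.8 rad and x of gouge2_butt in the frame of caddy between -0.043 and 0.043 m and y of gouge2_butt in the frame of caddy between -0.1125 and 0.1125 m and x of gouge3_butt in the frame of caddy between -0.043 and 0.043 m and y of gouge3_butt in the frame of caddy between -0.1125 and 0.1125 m and x of gouge4_butt in the frame of caddy between -0.043 and 0.043 m and y of gouge4_butt in the frame of caddy between -0.1125 and 0.1125 m and value of joint lever above 1.2 rad), for 0.3 s.
4. the lever is lifted back up (value of joint lever below 0.06 rad), for 0.2 s.
At the end, for the whole second after the job is handed in: Every gouge present stands in the caddy at rest: its butt within the caddy's outline and less than 30 mm above the bench, blade up, leaning less than 0.8 rad from vertical. The lever is up (below 0.06 rad) and stays there, the test button is out (x of gouge1_butt in the frame of caddy between -0.043 and 0.043 m and y of gouge1_butt in the frame of caddy between -0.1125 and 0.1125 m and z of each of gouge1_butt, gouge2_butt, gouge3_butt, gouge4_butt in the frame of caddy below 0.03 m and angle between each of gouge1, gouge2, gouge3, gouge4's own x axis and vertical below 0.8 rad and x of gouge2_butt in the frame of caddy between -0.043 and 0.043 m and y of gouge2_butt in the frame of caddy between -0.1125 and 0.1125 m and x of gouge3_butt in the frame of caddy between -0.043 and 0.043 m and y of gouge3_butt in the frame of caddy between -0.1125 and 0.1125 m and x of gouge4_butt in the frame of caddy between -0.043 and 0.043 m and y of gouge4_butt in the frame of caddy between -0.1125 and 0.1125 m and linear speed of each of gouge1, gouge2, gouge3, gouge4 below 0.03 m/s and value of joint lever below 0.06 rad and value of joint test below 0.002 m); the robot touches nothing.
It fails at once if the printing block is shifted by more than 30 mm (distance of block from where it was at the start of the episode above 0.03 m).
It fails at once if the sharpening stone is shifted by more than 30 mm (distance of stone from where it was at the start of the episode above 0.03 m).
It fails at once if the white cup is shifted by more than 30 mm (distance of cup from where it was at the start of the episode above 0.03 m).
Of gouge1, gouge2, gouge3, gouge4 only 3 to 4 are there at a start; the rules pass over those that are not, and their reading is None.
At some moment in a run one of gouge1, gouge2, gouge3, gouge4 may be knocked a few centimetres aside while the robot is not near it.
Once in a run the grip may slacken for a moment while it holds something.
It also fails if it takes over 210 s, if anything falls off the work surface, if the arm or the gripper's body presses on something with over 40 N, if the wrist force passes 120 N, or if a joint passes its speed limit or range.

## Working session

There is one attempt and no reset: what is moved stays moved. The work goes in short steps, Python scripts to look and compute and a tool call to move; the robot and the scene stay as the last step left them, time stands still between calls to the robot, and variables do not carry over. Pictures are saved under pics/ and viewed, at most 14 in all, crops included, and the job is handed in when it is done.

Besides the shell and the picture viewer there is one more tool, called as name(argument=value, ...) on one line, values as JSON. jog_arm: Moves the arm, as the interface text tells. Shifts and turns lie within -1 to 1; 1 stands for 0.1 m of shift or 180 degrees of turn. Its arguments: {"type":"object","properties":{"targets":{"type":"array"},"grip_force":{"type":"number"}},"required":["targets"]}

```bash
mkdir -p pics; ls
cat > h.py <<'E'
import numpy as np, cv2
from station import robot
def ray(cam,u,v,cal=None):
    c=cal or robot.get_calibration(cam); K=np.array(c["camera_matrix"]); k=c["k1"]
    d=np.array([(u-K[0,2])/K[0,0],(v-K[1,2])/K[1,1]]); s=d.copy()
    for _ in range(30): s=d/(1+k*(s@s))
    return np.array(c["eye"]),np.array(c["rotation"])@np.array([s[0],s[1],1])
def at(cam,u,v,z,cal=None):
    e,r=ray(cam,u,v,cal); return e+r*(z-e[2])/r[2]
def proj(cam,p,cal=None):
    c=cal or robot.get_calibration(cam); K=np.array(c["camera_matrix"])
    q=np.array(c["rotation"]).T@(np.array(p)-c["eye"]); s=q[:2]/q[2]; s=s*(1+c["k1"]*(s@s))
    return K[0,0]*s[0]+K[0,2],K[1,1]*s[1]+K[1,2]
def snap(cam,fn):
    im=robot.grab_frame(cam); cv2.imwrite("pics/"+fn,im[:,:,::-1]); return im
E
python3 - <<'E'
from h import *
np.set_printoptions(precision=3,suppress=True)
snap("top","top0.png"); 
for n in ["unit","test_top","lever_grip","caddy","gouge1","gouge2","gouge3","gouge1_butt","block","stone","cup"]:
    for d in robot.find_in(n,"top")[:4]:
        b=np.array(d["box"]); print(n,round(d["conf"],2),b.round(),at("top",b[0],b[1],0.01)[:2])
snap("scene","sc0.png")
print(robot.get_calibration("top"))
E
```

```text
pics
unit 0.91 [195. 245.  65.  55.] [0.495 0.339]
unit 0.62 [318. 245.   9.  69.] [0.49 0.02]
test_top 0.59 [204. 249.  12.   8.] [0.484 0.314]
lever_grip 0.59 [172. 256.  16.  12.] [0.467 0.399]
caddy 0.85 [462. 223. 103.  51.] [ 0.539 -0.359]
gouge1 0.86 [336. 221.   5.  67.] [ 0.551 -0.028]
gouge1 0.62 [359. 236.   6.  69.] [ 0.51  -0.086]
gouge1 0.61 [319. 245.   9.  69.] [0.489 0.017]
gouge2 0.86 [336. 221.   5.  67.] [ 0.551 -0.028]
gouge2 0.62 [359. 236.   6.  69.] [ 0.51  -0.086]
gouge2 0.61 [319. 245.   9.  69.] [0.489 0.017]
gouge3 0.86 [336. 221.   5.  67.] [ 0.551 -0.028]
gouge3 0.62 [359. 236.   6.  69.] [ 0.51  -0.086]
gouge3 0.61 [319. 245.   9.  69.] [0.489 0.017]
gouge1_butt 0.62 [340. 220.   3.  64.] [ 0.553 -0.038]
block 0.87 [334. 131.  68.  49.] [ 0.79 -0.03]
stone 0.68 [234. 153.  59.  32.] [0.736 0.236]
stone 0.37 [340. 222.   4.  65.] [ 0.548 -0.039]
cup 0.7 [409. 139.  27.  36.] [ 0.764 -0.228]
{'camera_matrix': array([[488.246,   0.   , 320.038],
       [  0.   , 488.246, 196.949],
       [  0.   ,   0.   ,   1.   ]]), 'k1': -0.11623780668572566, 'eye': array([0.449, 0.016, 1.271]), 'rotation': array([[-0.02 , -0.991,  0.129],
       [-1.   ,  0.019, -0.003],
       [ 0.001, -0.129, -0.992]])}
```

Run:
```python
from h import *
im=cv2.imread("pics/top0.png")[110:320,130:530]
cv2.imwrite("pics/top0c.png",cv2.resize(im,(800,420),interpolation=cv2.INTER_CUBIC))
```

```text
(no output)
```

View pics/top0c.png

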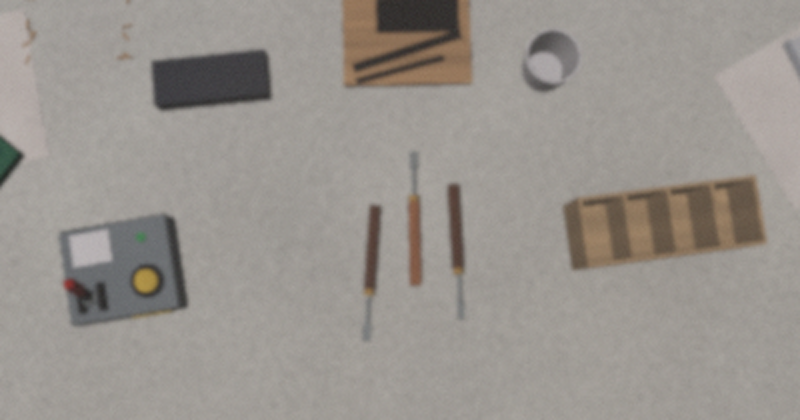

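View pics/sc0.png

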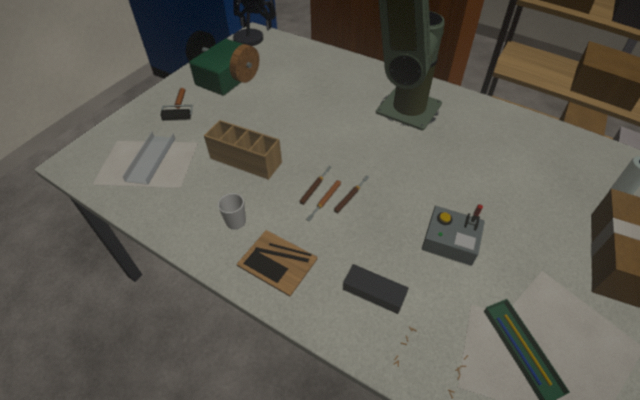

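The top view shows three gouges (crop px): dark at (372,270), medium brown at (415,220) with its blade away from the robot, and dark at (458,250). The unit is at lower left with its button at (146,281) and red lever at (75,290). The caddy is on the right. The scene view shows no fourth gouge.

Run:
```python
from h import *
np.set_printoptions(precision=3,suppress=True)
s=robot.sense(); print(s["eef_pos"],s["ee_rot"],s["finger_gap"])
w=robot.get_calibration("wrist"); R=np.array(s["ee_rot"])
print("cam in tool",R.T@(np.array(w["eye"])-s["eef_pos"]),R.T@np.array(w["rotation"]))
P=lambda x,y,z:at("top",130+x/2,110+y/2,z)
print("button",P(146,281,.072))
for n,b,h,t in [("A",(376,206),(369,291),(366,338)),("B",(416,284),(414,196),(414,153)),("C",(454,185),(459,270),(461,318))]:
    b,h,t=P(*b,.01),P(*h,.01),P(*t,.005); print(n,b,h,t,"len",np.linalg.norm(b-h),np.linalg.norm(b-t),np.degrees(np.arctan2(*(t-b)[1::-1])))
print("caddy rim",[P(*c,.1)[:2] for c in [(583,205),(755,178),(765,240),(573,268)]])
print("unit base",P(73,325,.06),P(186,308,0))
```

```text
[ 0.172 -0.549  0.216] [[ 0.954  0.299  0.   ]
 [ 0.299 -0.954 -0.   ]
 [ 0.     0.    -1.   ]] 0.08555590376695237
cam in tool [ 0.063 -0.001 -0.157] [[ 0.001 -0.966 -0.258]
 [ 1.     0.001 -0.   ]
 [ 0.    -0.258  0.966]]
button [0.479 0.302 0.072]
A [0.572 0.018 0.01 ] [0.463 0.029 0.01 ] [0.403 0.034 0.005] len 0.11002816706869478 0.1702984898117744 174.57839256147165
B [ 0.47  -0.032  0.01 ] [ 0.584 -0.032  0.01 ] [ 0.641 -0.033  0.005] len 0.1137819811339408 0.1710678620946138 -0.5514183693375917
C [ 0.597 -0.084  0.01 ] [ 0.487 -0.088  0.01 ] [ 0.426 -0.089  0.005] len 0.11039237451967072 0.17203309168880299 -178.4651327643442
caddy rim [array([ 0.559, -0.233]), array([ 0.588, -0.449]), array([ 0.512, -0.457]), array([ 0.484, -0.218])]
unit base [0.425 0.397 0.06 ] [0.445 0.267 0.   ]
```

jog_arm(targets=[0.9,-0.15,-0.84,0,0,0.0967,0,0.9,-0.15,-0.84,0,0,0.0967,0,0.9,-0.15,-0.84,0,0,0.0967,0,0.9,-0.15,-0.84,0,0,0.0967,0], grip_force=60)

```text
t: 0.98
eef_pos: [0.2587, -0.5083, 0.308]
ee_rot: [[1.0, 0.003, 0.007], [0.004, -1.0, -0.011], [0.007, 0.011, -1.0]]
wrist_force: [0.3, -2.1, 1.3]
finger_gap: 0.0852
finger_force: 0.0
```

jog_arm(targets=[0.82,-0.42,0,0,0,0,0,0.82,-0.42,0,0,0,0,0,0.82,-0.42,0,0,0,0,0])

```text
t: 1.23
eef_pos: [0.3396, -0.4627, 0.3005]
ee_rot: [[1.0, 0.005, 0.003], [0.005, -1.0, 0.001], [0.003, -0.001, -1.0]]
wrist_force: [-0.5, -0.5, 0.7]
finger_gap: 0.0853
finger_force: 0.0
```

jog_arm(targets=[0.82,-0.42,0,0,0,0,0,0.82,-0.42,0,0,0,0,0,0.82,-0.42,0,0,0,0,0])

```text
t: 1.48
eef_pos: [0.4216, -0.4204, 0.3]
ee_rot: [[1.0, 0.006, 0.003], [0.006, -1.0, 0.002], [0.003, -0.002, -1.0]]
wrist_force: [-0.6, 1.1, 0.4]
finger_gap: 0.0852
finger_force: 0.0
```

jog_arm(targets=[0.82,-0.42,0,0,0,0,0,0.82,-0.42,0,0,0,0,0,0.82,-0.42,0,0,0,0,0])

```text
t: 1.73
eef_pos: [0.5035, -0.3783, 0.2998]
ee_rot: [[1.0, 0.006, 0.002], [0.006, -1.0, 0.002], [0.002, -0.002, -1.0]]
wrist_force: [-0.9, -0.6, 0.2]
finger_gap: 0.0853
finger_force: 0.0
```

jog_arm(targets=[0.82,-0.42,0,0,0,0,0,0.82,-0.42,0,0,0,0,0,0.82,-0.42,0,0,0,0,0,0.82,-0.42,0,0,0,0,0])

```text
t: 2.07
eef_pos: [0.5831, -0.3378, 0.2992]
ee_rot: [[1.0, 0.005, -0.001], [0.005, -1.0, 0.001], [-0.001, -0.001, -1.0]]
wrist_force: [0.3, -0.3, -0.6]
finger_gap: 0.0853
finger_force: 0.0
```

Run:
```python
from h import *
np.set_printoptions(precision=3,suppress=True)
s=robot.sense(); print(s["t"],s["eef_pos"],s["ee_rot"],s["joints"]); snap("wrist","w1.png")
```

```text
2.0667 [ 0.583 -0.338  0.299] [[ 1.     0.005 -0.001]
 [ 0.005 -1.     0.001]
 [-0.001 -0.001 -1.   ]] [-0.653  0.374  1.161  0.     1.608  0.913]
```

View pics/w1.png

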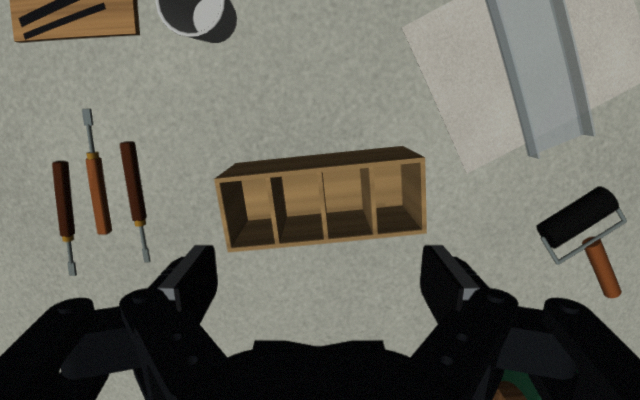

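The wrist view shows the caddy rim corners at (217,179), (423,158), (425,233) and (230,250). The three gouges are at left.

Run:
```python
from h import *
np.set_printoptions(precision=4,suppress=True)
from scipy.optimize import least_squares
pix=np.array([(217,179),(423,158),(425,233),(230,250)],float)
cor=np.array([(.043,.1125),(.043,-.1125),(-.043,-.1125),(-.043,.1125)])
c=robot.get_calibration("wrist")
def f(p):
    a=p[2];R=np.array([[np.cos(a),-np.sin(a)],[np.sin(a),np.cos(a)]])
    return np.ravel([np.array(proj("wrist",[*(R@q+p[:2]),.1],c))-x for q,x in zip(cor,pix)])
r=least_squares(f,[.54,-.34,.13]);p=r.x;print(p,r.fun.round(1))
a=p[2];R=np.array([[np.cos(a),-np.sin(a)],[np.sin(a),np.cos(a)]])
for y in (-.0825,-.0275,.0275,.0825): print(y,R@[0,y]+p[:2])
for n,b,t in [("A",(61,162),(72,275)),("B",(105,234),(87,110)),("C",(127,143),(147,262))]:
    b,t=at("wrist",*b,.01,c),at("wrist",*t,.005,c); print(n,b,t,np.linalg.norm(b-t))
```

```text
[ 0.535  -0.3439  0.1029] [-2.8 -0.9  2.8 -0.7  2.1  0.6 -2.2  2.1]
-0.0825 [ 0.5435 -0.426 ]
-0.0275 [ 0.5378 -0.3713]
0.0275 [ 0.5322 -0.3166]
0.0825 [ 0.5266 -0.2619]
A [0.5693 0.0146 0.01  ] [0.3945 0.0366 0.005 ] 0.17621491308677084
B [ 0.4646 -0.0332  0.01  ] [ 0.6379 -0.0316  0.005 ] 0.17339180607521182
C [ 0.5941 -0.085   0.01  ] [ 0.4194 -0.0874  0.005 ] 0.17478421621238951
```

jog_arm(targets=[-0.15,-0.915,0,0,0,0,1,-0.15,-0.915,0,0,0,0,1,-0.15,-0.915,0,0,0,0,1])

```text
t: 2.37
eef_pos: [0.5639, -0.2444, 0.3]
ee_rot: [[1.0, 0.002, -0.002], [0.002, -1.0, 0.003], [-0.002, -0.003, -1.0]]
wrist_force: [0.5, -0.3, -0.1]
finger_gap: 0.0515
finger_force: 0.0
```

jog_arm(targets=[-0.15,-0.915,0,0,0,0,1,-0.15,-0.915,0,0,0,0,1,-0.15,-0.915,0,0,0,0,1])

```text
t: 2.62
eef_pos: [0.5491, -0.153, 0.3008]
ee_rot: [[1.0, 0.002, -0.001], [0.002, -1.0, 0.002], [-0.001, -0.002, -1.0]]
wrist_force: [0.4, -0.8, -0.3]
finger_gap: 0.0123
finger_force: 0.0
```

jog_arm(targets=[-0.15,-0.915,0,0,0,0,1,-0.15,-0.915,0,0,0,0,1,-0.15,-0.915,0,0,0,0,1])

```text
t: 2.87
eef_pos: [0.5346, -0.0619, 0.3009]
ee_rot: [[1.0, 0.003, -0.0], [0.003, -1.0, 0.002], [-0.0, -0.002, -1.0]]
wrist_force: [0.5, -0.4, -1.1]
finger_gap: -0.0001
finger_force: 0.0
```

jog_arm(targets=[-0.15,-0.915,0,0,0,0,1,-0.15,-0.915,0,0,0,0,1,-0.15,-0.915,0,0,0,0,1])

```text
t: 3.12
eef_pos: [0.52, 0.0293, 0.3008]
ee_rot: [[1.0, 0.003, 0.0], [0.003, -1.0, 0.002], [0.0, -0.002, -1.0]]
wrist_force: [-0.1, -0.7, 0.2]
finger_gap: -0.0003
finger_force: 0.0
```

jog_arm(targets=[-0.15,-0.915,0,0,0,0,1,-0.15,-0.915,0,0,0,0,1,-0.15,-0.915,0,0,0,0,1])

```text
t: 3.37
eef_pos: [0.5055, 0.1207, 0.3007]
ee_rot: [[1.0, 0.003, 0.0], [0.003, -1.0, 0.002], [0.0, -0.002, -1.0]]
wrist_force: [0.3, -1.3, 0.4]
finger_gap: 0.0002
finger_force: 0.0
```

jog_arm(targets=[-0.15,-0.915,0,0,0,0,1,-0.15,-0.915,0,0,0,0,1,-0.15,-0.915,0,0,0,0,1])

```text
t: 3.62
eef_pos: [0.4908, 0.2122, 0.3006]
ee_rot: [[1.0, 0.003, 0.0], [0.003, -1.0, 0.002], [0.0, -0.002, -1.0]]
wrist_force: [0.2, -0.2, 0.8]
finger_gap: -0.0004
finger_force: 0.0
```

jog_arm(targets=[-0.15,-0.915,0.5,0,0,0,1,-0.15,-0.915,0.5,0,0,0,1,-0.15,-0.915,0.5,0,0,0,1,-0.15,-0.915,0.5,0,0,0,1,-0.15,-0.915,0.5,0,0,0,1])

```text
t: 4.03
eef_pos: [0.4766, 0.2997, 0.2493]
ee_rot: [[1.0, 0.001, -0.001], [0.001, -1.0, -0.002], [-0.001, 0.002, -1.0]]
wrist_force: [-0.0, -0.2, -0.4]
finger_gap: -0.0003
finger_force: 0.0
```

Run:
```python
from h import *
np.set_printoptions(precision=3,suppress=True)
s=robot.sense(); print(s["t"],s["eef_pos"],s["ee_rot"],s["joints"],s["finger_gap"]); snap("wrist","w2.png")
print(proj("wrist",[.479,.302,.072]))
for n in ["test_top","lever_grip","unit"]:
  for d in robot.find_in(n,"wrist")[:2]: b=d["box"];print(n,d["conf"],np.array(b),at("wrist",b[0],b[1],.072))
```

```text
4.0333 [0.477 0.3   0.249] [[ 1.     0.001 -0.001]
 [ 0.001 -1.    -0.002]
 [-0.001  0.002 -1.   ]] [ 0.409  0.159  1.529 -0.002  1.456  1.979] -0.00027300084443516754
(np.float64(315.9217771571871), np.float64(166.62317476397777))
lever_grip 0.84 [235.1 190.9  41.2  19.3] [0.455 0.384 0.072]
unit 0.72 [274.8 149.6 154.1 136.4] [0.497 0.343 0.072]
unit 0.27 [233.1 190.2  45.7  21.2] [0.456 0.387 0.072]
```

View pics/w2.png

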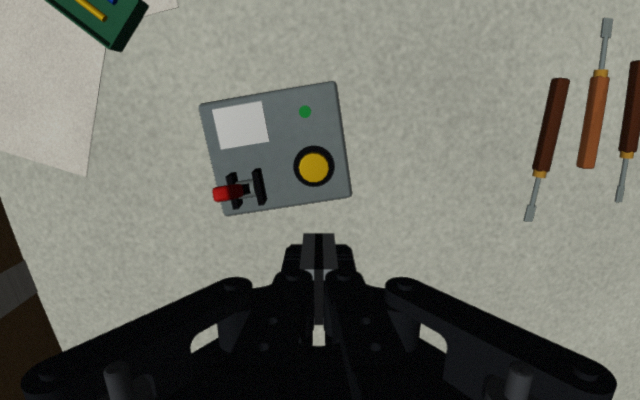

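Button seen at (314,166), where I expected it. Pressing.

jog_arm(targets=[0.01,0,0.9,0,0,0,1,0.01,0,0.9,0,0,0,1,0.01,0,0.9,0,0,0,1,0.01,0,0.9,0,0,0,1])

```text
t: 4.57
eef_pos: [0.4753, 0.2989, 0.1574]
ee_rot: [[1.0, -0.001, -0.007], [-0.001, -1.0, -0.003], [-0.007, 0.003, -1.0]]
wrist_force: [0.1, -0.4, 0.6]
finger_gap: -0.0004
finger_force: 0.0
```

jog_arm(targets=[0,0,0.4,0,0,0,1,0,0,0.65,0,0,0,1,0,0,0.65,0,0,0,1])

```text
t: 4.82
eef_pos: [0.4755, 0.2995, 0.093]
ee_rot: [[1.0, -0.001, -0.006], [-0.001, -1.0, -0.003], [-0.006, 0.003, -1.0]]
wrist_force: [-0.5, -1.0, 0.3]
finger_gap: -0.0001
finger_force: 0.0
```

jog_arm(targets=[0,0,0.04,0,0,0,1,0,0,0.08,0,0,0,1,0,0,0.12,0,0,0,1,0,0,0.15,0,0,0,1,0,0,0.15,0,0,0,1])

```text
t: 5.23
eef_pos: [0.4779, 0.3013, 0.0811]
ee_rot: [[1.0, 0.0, 0.001], [0.0, -1.0, 0.001], [0.001, -0.001, -1.0]]
wrist_force: [0.4, -0.0, -0.5]
finger_gap: 0.0003
finger_force: 0.0
```

Run:
```python
from h import *
np.set_printoptions(precision=3,suppress=True)
snap("top","t2.png")
for d in robot.find_in("lever_grip","top")[:3]: print(d)
im=cv2.imread("pics/t2.png")[180:300,120:280]
cv2.imwrite("pics/t2c.png",cv2.resize(im,(640,480),interpolation=cv2.INTER_CUBIC))
```

```text
(no output)
```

View pics/t2c.png

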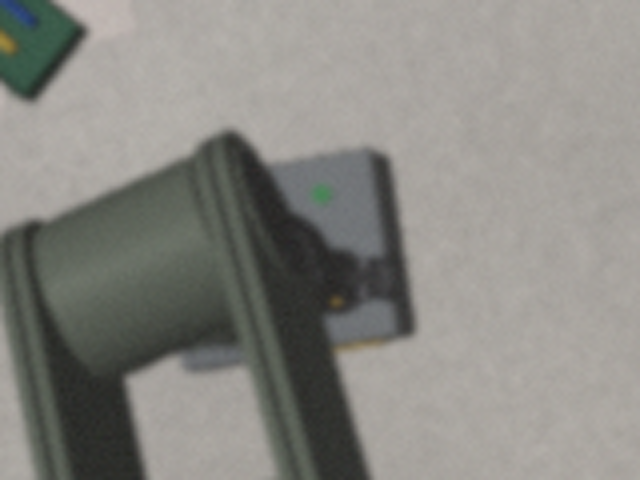

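jog_arm(targets=[0,0,0.02,0,0,0,1,0,0,0.04,0,0,0,1,0,0,0.04,0,0,0,1])

```text
t: 5.58
eef_pos: [0.4771, 0.3009, 0.076]
ee_rot: [[1.0, 0.0, -0.001], [0.0, -1.0, -0.0], [-0.001, 0.0, -1.0]]
wrist_force: [0.9, 0.9, 0.1]
finger_gap: -0.0001
finger_force: 0.0
```

jog_arm(targets=[0,0,0.02,0,0,0,1,0,0,0.03,0,0,0,1,0,0,0.03,0,0,0,1])

```text
t: 5.83
eef_pos: [0.4771, 0.301, 0.073]
ee_rot: [[1.0, 0.0, -0.001], [0.0, -1.0, -0.0], [-0.001, 0.0, -1.0]]
wrist_force: [-0.2, -0.8, -0.0]
finger_gap: 0.0001
finger_force: 0.0
```

Run:
```python
from h import *
snap("wrist","w3.png");snap("scene","s3.png");
for c in ("wrist","scene"):
  for d in robot.find_in("lever_grip",c)[:3]: print(c,d)
im=cv2.imread("pics/s3.png")[170:290,390:550]
cv2.imwrite("pics/s3c.png",np.vstack([cv2.resize(im,(400,300),interpolation=cv2.INTER_CUBIC),cv2.resize(cv2.imread("pics/w3.png"),(400,250))]))
```

```text
wrist {'box': [117.3, 305.8, 152.8, 103.1], 'conf': 0.73}
```

View pics/s3c.png

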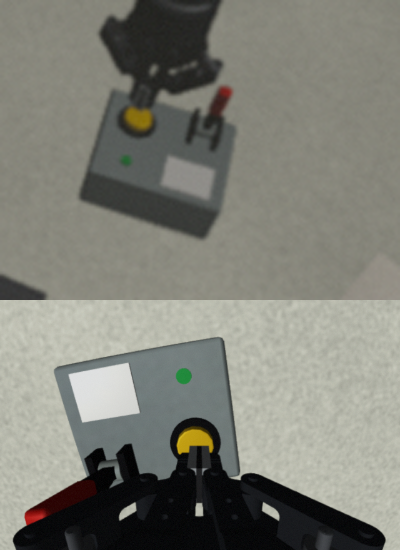

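The lever is still up. The fingertips show just at the near edge of the button, so I'm checking the geometry.

Run:
```python
from h import *
np.set_printoptions(precision=4,suppress=True)
s=robot.sense();p=np.array(s["eef_pos"]);print(p,s["wrist_force"])
for dz in (.014,0,-.005): print(dz,proj("wrist",p+[0,0,-dz]))
for q in [(.479,.302,.072),(.479,.302,.064)]: print(q,proj("wrist",q))
print(at("wrist",312,229,.072),at("top",203,250.5,.072))
im=cv2.imread("pics/w3.png")[150:310,200:440]
cv2.imwrite("pics/w3c.png",cv2.resize(im,(720,480),interpolation=cv2.INTER_CUBIC))
```

```text
[0.4774 0.3011 0.0734] [ 0.1107 -0.1137  0.2631]
0.014 (np.float64(319.19886545179594), np.float64(225.6362585217785))
0 (np.float64(319.25623269512243), np.float64(235.53878343254428))
-0.005 (np.float64(319.2789842503249), np.float64(239.47027159776067))
(0.479, 0.302, 0.072) (np.float64(317.38107885627454), np.float64(231.47949397191599))
(0.479, 0.302, 0.064) (np.float64(317.4291707891173), np.float64(225.84224604078284))
[0.4803 0.3046 0.072 ] [0.4785 0.3023 0.072 ]
```

View pics/w3c.png

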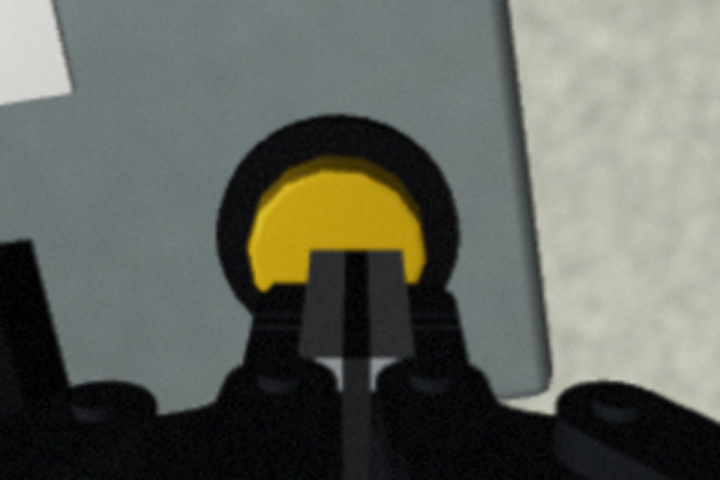

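jog_arm(targets=[0.02,-0.02,0.02,0,0,0,1,0.02,-0.02,0.04,0,0,0,1,0.02,-0.02,0.04,0,0,0,1])

```text
t: 6.28
eef_pos: [0.4792, 0.303, 0.0689]
ee_rot: [[1.0, 0.0, -0.001], [0.0, -1.0, -0.0], [-0.001, 0.0, -1.0]]
wrist_force: [0.3, -0.0, -0.3]
finger_gap: -0.0
finger_force: 0.0
```

jog_arm(targets=[0,0,0.02,0,0,0,1,0,0,0.04,0,0,0,1,0,0,0.04,0,0,0,1])

```text
t: 6.53
eef_pos: [0.479, 0.3029, 0.0648]
ee_rot: [[1.0, -0.0, -0.001], [-0.0, -1.0, -0.0], [-0.001, 0.0, -1.0]]
wrist_force: [0.1, -1.0, 0.2]
finger_gap: -0.0
finger_force: 0.0
```

Run:
```python
from h import *
np.set_printoptions(precision=4,suppress=True)
s=robot.sense();p=np.array(s["eef_pos"]);print(p,s["joints"],s["wrist_force"])
for dx,dz in ((.011,.014),(.011,0),(.011,-.013),(-.011,.014)): print(dx,dz,proj("wrist",p+[dx,.008,-dz]),proj("wrist",p+[dx,-.008,-dz]))
snap("wrist","w4.png");snap("scene","s4.png")
a=cv2.imread("pics/w4.png")[150:310,200:440]
b=cv2.imread("pics/s4.png")[190:260,410:515]
cv2.imwrite("pics/w4c.png",np.hstack([cv2.resize(a,(420,280),interpolation=cv2.INTER_CUBIC),cv2.resize(b,(380,280),interpolation=cv2.INTER_CUBIC)]))
```

```text
[0.479  0.3029 0.0648] [ 0.4111  0.359   1.6889 -0.      1.0947  1.982 ] [ 0.1225 -0.9543  0.1768]
0.011 0.014 (np.float64(303.80397755040246), np.float64(205.57726186679128)) (np.float64(334.64886469232243), np.float64(205.60334790934536))
0.011 0 (np.float64(302.6159943033563), np.float64(214.05257053680293)) (np.float64(335.9863824355425), np.float64(214.08022752574294))
0.011 -0.013 (np.float64(301.3260867618941), np.float64(223.2645546190779)) (np.float64(337.4386166432107), np.float64(223.29374816559817))
-0.011 0.014 (np.float64(304.2370101855227), np.float64(244.85529759763514)) (np.float64(334.08311133028764), np.float64(244.87853266372204))
```

View pics/w4c.png

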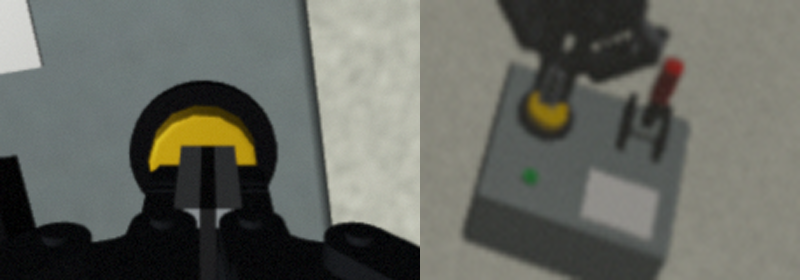

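The visible fingertips sit well behind where the TCP puts them, so I'll find contact by descending with a force check, offset slightly away from the lever.

jog_arm(targets=[0,0.06,0.02,0,0,0,1,0,0.06,0.04,0,0,0,1,0,0.06,0.04,0,0,0,1])

```text
t: 6.88
eef_pos: [0.479, 0.2965, 0.0609]
ee_rot: [[1.0, -0.001, -0.001], [-0.001, -1.0, -0.0], [-0.001, 0.0, -1.0]]
wrist_force: [0.0, 0.2, -0.3]
finger_gap: -0.0003
finger_force: 0.0
```

jog_arm(targets=[0,0,0.02,0,0,0,1,0,0,0.04,0,0,0,1,0,0,0.04,0,0,0,1])

```text
t: 7.13
eef_pos: [0.4793, 0.297, 0.0571]
ee_rot: [[1.0, -0.0, -0.0], [-0.0, -1.0, -0.0], [-0.0, 0.0, -1.0]]
wrist_force: [-1.6, -0.6, 1.3]
finger_gap: -0.0001
finger_force: 0.5
```

jog_arm(targets=[0,0,0.02,0,0,0,1,0,0,0.04,0,0,0,1,0,0,0.04,0,0,0,1])

```text
t: 7.38
eef_pos: [0.4796, 0.2972, 0.0534]
ee_rot: [[1.0, 0.0, 0.0], [0.0, -1.0, 0.0], [0.0, -0.0, -1.0]]
wrist_force: [-0.5, 0.1, 1.6]
finger_gap: -0.0001
finger_force: 1.0
```

jog_arm(targets=[0,0,0.02,0,0,0,1,0,0,0.03,0,0,0,1,0,0,0.03,0,0,0,1])

```text
t: 7.63
eef_pos: [0.4797, 0.2972, 0.0504]
ee_rot: [[1.0, -0.0, 0.001], [-0.0, -1.0, 0.0], [0.001, -0.0, -1.0]]
wrist_force: [0.0, -0.9, 2.9]
finger_gap: -0.0001
finger_force: 1.5
```

Run:
```python
from h import *
snap("scene","s5.png");
for d in robot.find_in("lever_grip","scene")[:3]: print(d)
b=cv2.imread("pics/s5.png")[190:260,410:515]
cv2.imwrite("pics/s5c.png",cv2.resize(b,(420,280),interpolation=cv2.INTER_CUBIC))
```

```text
{'box': [475.8, 210.8, 8.0, 34.3], 'conf': 0.55}
{'box': [452.8, 229.3, 65.2, 69.1], 'conf': 0.45}
```

View pics/s5c.png

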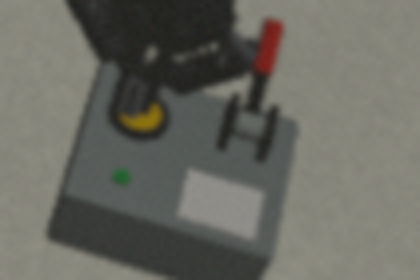

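jog_arm(targets=[0,0,0.02,0,0,0,1,0,0,0.02,0,0,0,1,0,0,0.02,0,0,0,1,0,0,0.02,0,0,0,1,0,0,0.02,0,0,0,1])

```text
t: 8.15
eef_pos: [0.4798, 0.2972, 0.0491]
ee_rot: [[1.0, 0.0, 0.001], [0.0, -1.0, 0.0], [0.001, -0.0, -1.0]]
wrist_force: [-1.8, -0.7, 7.0]
finger_gap: -0.0001
finger_force: 3.2
```

jog_arm(targets=[0,0,-0.2,0,0,0,1,0,0,-0.5,0,0,0,1,0,0,-0.9,0,0,0,1,0,0,-0.9,0,0,0,1])

```text
t: 8.48
eef_pos: [0.4843, 0.2993, 0.146]
ee_rot: [[1.0, 0.0, 0.013], [0.0, -1.0, 0.006], [0.013, -0.006, -1.0]]
wrist_force: [1.9, 0.7, 2.0]
finger_gap: 0.0001
finger_force: 0.0
```

jog_arm(targets=[0,0,-0.9,0,0,0,0,0,0,-0.9,0,0,0,0,0,0,-0.9,0,0,0,0,0,0,-0.9,0,0,0,0,0,0,-0.9,0,0,0,0])

```text
t: 8.9
eef_pos: [0.4792, 0.297, 0.2279]
ee_rot: [[1.0, 0.0, 0.0], [0.0, -1.0, 0.0], [0.0, -0.0, -1.0]]
wrist_force: [-1.1, -0.7, -0.6]
finger_gap: 0.0607
finger_force: 0.0
```

Run:
```python
from h import *
np.set_printoptions(precision=4,suppress=True)
s=robot.sense();print(s["eef_pos"],s["joints"])
a=snap("wrist","w5.png")
for d in robot.find_in("lever_grip","wrist")[:3]: b=d["box"];print(d,at("wrist",b[0],b[1],.084))
b=cv2.imread("pics/w5.png")
cv2.imwrite("pics/w5c.png",b)
```

```text
[0.4792 0.297  0.2279] [0.4013 0.174  1.5558 0.0001 1.4118 1.9721]
{'box': [245.2, 234.2, 33.7, 96.2], 'conf': 0.88} [0.4217 0.3647 0.084 ]
{'box': [607.4, 94.5, 40.5, 162.8], 'conf': 0.55} [0.5523 0.0398 0.084 ]
```

View pics/w5c.png

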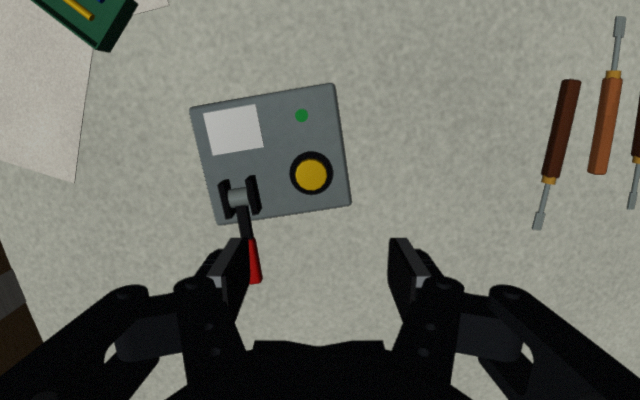

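Lever is down: the red bar is at (250,260) in front of the box. Calibrated: the shut fingertips are about 15 mm behind the TCP. Next is gouge A.

jog_arm(targets=[0.015,0.9,0,0,0,0,0.45,0.015,0.9,0,0,0,0,0.45,0.015,0.9,0,0,0,0,0.45])

```text
t: 9.25
eef_pos: [0.4792, 0.2022, 0.2252]
ee_rot: [[1.0, -0.003, -0.006], [-0.003, -1.0, -0.005], [-0.006, 0.005, -1.0]]
wrist_force: [-0.4, -0.6, 0.2]
finger_gap: 0.0475
finger_force: 0.0
```

jog_arm(targets=[0.015,0.9,0,0,0,0,0.45,0.015,0.9,0,0,0,0,0.45,0.015,0.9,0,0,0,0,0.45])

```text
t: 9.5
eef_pos: [0.4811, 0.1121, 0.2259]
ee_rot: [[1.0, -0.005, -0.005], [-0.005, -1.0, -0.003], [-0.005, 0.003, -1.0]]
wrist_force: [0.5, -0.0, -0.9]
finger_gap: 0.0471
finger_force: 0.0
```

jog_arm(targets=[0.015,0.9,0,0,0,0,0.45,0.015,0.9,0,0,0,0,0.45,0.015,0.9,0,0,0,0,0.45])

```text
t: 9.75
eef_pos: [0.483, 0.0225, 0.2264]
ee_rot: [[1.0, -0.005, -0.003], [-0.005, -1.0, -0.002], [-0.003, 0.002, -1.0]]
wrist_force: [0.2, -0.5, 0.4]
finger_gap: 0.0472
finger_force: 0.0
```

jog_arm(targets=[0,0,0,0,0,-0.1933,0.45,0,0,0,0,0,-0.1933,0.45,0,0,0,0,0,-0.1933,0.45,0,0,0,0,0,-0.1933,0.45,0,0,0,0,0,-0.1933,0.45])

```text
t: 10.17
eef_pos: [0.4829, 0.0279, 0.2265]
ee_rot: [[0.818, 0.575, -0.004], [0.575, -0.818, 0.001], [-0.002, -0.003, -1.0]]
wrist_force: [-0.2, 0.4, 0.3]
finger_gap: 0.0469
finger_force: 0.0
```

jog_arm(targets=[0,0,0,0,0,-0.1933,0.45,0,0,0,0,0,-0.1933,0.45,0,0,0,0,0,-0.1933,0.45,0,0,0,0,0,-0.1933,0.45,0,0,0,0,0,-0.1933,0.45])

```text
t: 10.58
eef_pos: [0.4829, 0.0281, 0.2264]
ee_rot: [[0.343, 0.939, -0.004], [0.939, -0.343, 0.001], [-0.0, -0.004, -1.0]]
wrist_force: [0.5, -0.1, -0.1]
finger_gap: 0.0473
finger_force: 0.0
```

jog_arm(targets=[0,0,0,0,0,-0.1933,0.45,0,0,0,0,0,-0.1933,0.45,0,0,0,0,0,-0.1933,0.45,0,0,0,0,0,-0.1933,0.45,0,0,0,0,0,-0.1933,0.45])

```text
t: 11.0
eef_pos: [0.4829, 0.0281, 0.2264]
ee_rot: [[-0.254, 0.967, -0.004], [0.967, 0.254, 0.001], [0.002, -0.003, -1.0]]
wrist_force: [-0.5, 0.4, 0.7]
finger_gap: 0.047
finger_force: 0.0
```

jog_arm(targets=[0,0,0,0,0,-0.1933,0.45,0,0,0,0,0,-0.1933,0.45,0,0,0,0,0,-0.1933,0.45,0,0,0,0,0,-0.1933,0.45,0,0,0,0,0,-0.1933,0.45])

```text
t: 11.42
eef_pos: [0.4829, 0.0281, 0.2264]
ee_rot: [[-0.761, 0.649, -0.004], [0.649, 0.761, 0.001], [0.004, -0.001, -1.0]]
wrist_force: [0.5, -0.4, -0.2]
finger_gap: 0.0472
finger_force: 0.0
```

jog_arm(targets=[0,0,0,0,0,-0.1933,0.45,0,0,0,0,0,-0.1933,0.45,0,0,0,0,0,-0.1933,0.45,0,0,0,0,0,-0.1933,0.45,0,0,0,0,0,-0.1933,0.45])

```text
t: 11.83
eef_pos: [0.4829, 0.0282, 0.2265]
ee_rot: [[-0.995, 0.099, -0.004], [0.099, 0.995, 0.001], [0.004, 0.001, -1.0]]
wrist_force: [0.4, -0.5, 0.3]
finger_gap: 0.047
finger_force: 0.0
```

jog_arm(targets=[0,0,0,0,0,0,0.45,0,0,0,0,0,0,0.45])

```text
t: 12.0
eef_pos: [0.4831, 0.0278, 0.2269]
ee_rot: [[-0.994, 0.108, -0.003], [0.108, 0.994, 0.001], [0.003, 0.0, -1.0]]
wrist_force: [-0.3, -0.0, -0.4]
finger_gap: 0.0471
finger_force: 0.0
```

```bash
cat >> h.py <<'E'
def dark_lines(cam,z=.01,rng=(.36,.72,-.16,.12)):
    """handles by colour, mapped to plane z: rectified 1mm map -> min area rects"""
    im=robot.grab_frame(cam); c=robot.get_calibration(cam)
    x=np.arange(rng[0],rng[1],.001); y=np.arange(rng[2],rng[3],.001)
    m=np.array([[proj(cam,(a,b,z),c) for b in y] for a in x],np.float32)
    w=cv2.remap(im,m[...,0],m[...,1],cv2.INTER_LINEAR)
    h=cv2.cvtColor(w,cv2.COLOR_RGB2HSV)
    mask=((h[...,1]>90)&((h[...,0]<18)|(h[...,0]>170))&(h[...,2]>25)).astype(np.uint8)
    mask=cv2.morphologyEx(mask,cv2.MORPH_OPEN,np.ones((5,5)))
    out=[]
    for k in cv2.findContours(mask,cv2.RETR_EXTERNAL,cv2.CHAIN_APPROX_NONE)[0]:
        if cv2.contourArea(k)<700: continue
        pts=k[:,0,::-1]*.001+[rng[0],rng[2]]; ctr=cv2.minAreaRect(k.astype(np.float32))
        mu=pts.mean(0); d=np.linalg.svd(pts-mu,full_matrices=False)[2][0]; t=(pts-mu)@d
        out.append((mu+d*t.min(),mu+d*t.max(),ctr[1]))
    return w,out
E
python3 - <<'E'
from h import *
np.set_printoptions(precision=4,suppress=True)
s=robot.sense();print(s["t"],s["eef_pos"],s["ee_rot"],s["joints"],s["finger_gap"])
w,o=dark_lines("wrist")
for k in o: print(k)
snap("wrist","w6.png")
E
```

```text
12.0 [0.4831 0.0278 0.2269] [[-0.9942  0.1075 -0.0028]
 [ 0.1075  0.9942  0.0008]
 [ 0.0028  0.0005 -1.    ]] [-0.1219  0.0035  1.7427  0.0005  1.3982 -1.585 ] 0.047068321741493634
(array([ 0.489 , -0.0842]), array([ 0.57  , -0.0827]), (80.84130859375, 17.024860382080078))
(array([ 0.4669, -0.0293]), array([ 0.5781, -0.0304]), (111.0, 16.0))
(array([0.4644, 0.0294]), array([0.5724, 0.0201]), (14.532959938049316, 108.29131317138672))
```

View pics/w6.png

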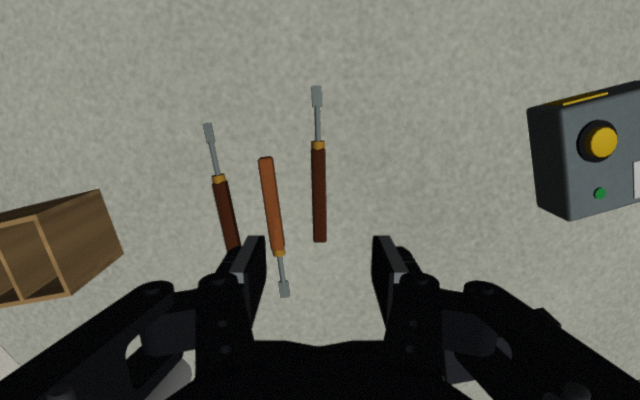

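Wrist view: gouge A lies centred under the tool at (318,190), and the handle fits match 110 x 16 mm. Descending to grasp it.

jog_arm(targets=[0,0,0.9,0,0,-0.006,0.45,0,0,0.9,0,0,-0.006,0.45,0,0,0.9,0,0,-0.006,0.45])

```text
t: 12.35
eef_pos: [0.478, 0.0279, 0.1317]
ee_rot: [[-0.996, 0.088, -0.014], [0.088, 0.996, 0.002], [0.014, 0.001, -1.0]]
wrist_force: [-0.8, 0.1, -1.5]
finger_gap: 0.0472
finger_force: 0.0
```

jog_arm(targets=[0,0,0.9,0,0,0,0.45,0,0,0.9,0,0,0,0.45,0,0,0.9,0,0,0,0.45,0,0,0.9,0,0,0,0.45])

```text
t: 12.68
eef_pos: [0.481, 0.0275, 0.0462]
ee_rot: [[-0.996, 0.087, -0.008], [0.087, 0.996, 0.001], [0.008, 0.0, -1.0]]
wrist_force: [0.1, -0.4, 0.2]
finger_gap: 0.0473
finger_force: 0.0
```

jog_arm(targets=[0,0,0.25,0,0,0,0.45,0,0,0.4,0,0,0,0.45,0,0,0.5,0,0,0,0.45,0,0,0.54,0,0,0,0.45,0,0,0.56,0,0,0,0.45])

```text
t: 13.1
eef_pos: [0.4854, 0.0269, -0.0062]
ee_rot: [[-0.996, 0.086, 0.002], [0.086, 0.996, -0.0], [-0.002, -0.0, -1.0]]
wrist_force: [-0.4, -0.5, -0.4]
finger_gap: 0.0469
finger_force: 0.0
```

jog_arm(targets=[0,0,0,0,0,0,1,0,0,0,0,0,0,1,0,0,0,0,0,0,1,0,0,0,0,0,0,1,0,0,0,0,0,0,1])

```text
t: 13.52
eef_pos: [0.4852, 0.0269, -0.0061]
ee_rot: [[-0.996, 0.086, 0.003], [0.086, 0.996, -0.0], [-0.003, -0.0, -1.0]]
wrist_force: [-1.5, -0.1, 6.4]
finger_gap: 0.0137
finger_force: 59.8
```

jog_arm(targets=[0,0,0,0,0,0,0.6,0,0,0,0,0,0,0.6,0,0,0.04,0,0,0,0.6,0,0,0.06,0,0,0,0.6,0,0,0.06,0,0,0,0.6])

```text
t: 13.93
eef_pos: [0.483, 0.0272, -0.0145]
ee_rot: [[-0.996, 0.086, -0.002], [0.086, 0.996, 0.0], [0.002, 0.0, -1.0]]
wrist_force: [-0.1, 0.1, 0.4]
finger_gap: 0.034
finger_force: 0.0
```

jog_arm(targets=[0,0,0,0,0,0,1,0,0,0,0,0,0,1,0,0,0,0,0,0,1,0,0,0,0,0,0,1,0,0,0,0,0,0,1])

```text
t: 14.35
eef_pos: [0.4838, 0.0271, -0.0137]
ee_rot: [[-0.996, 0.086, -0.0], [0.086, 0.996, 0.0], [0.0, 0.0, -1.0]]
wrist_force: [0.7, 0.3, -1.0]
finger_gap: 0.0145
finger_force: 60.4
```

jog_arm(targets=[0,0,-0.15,0,0,0,1,0,0,-0.4,0,0,0,1,0,0,-0.7,0,0,0,1,0,0,-1,0,0,0,1,0,0,-1,0,0,0,1])

```text
t: 14.77
eef_pos: [0.4891, 0.0265, 0.0924]
ee_rot: [[-0.996, 0.086, 0.012], [0.086, 0.996, -0.001], [-0.012, -0.0, -1.0]]
wrist_force: [1.4, -0.7, 0.6]
finger_gap: 0.0146
finger_force: 60.6
```

jog_arm(targets=[0,0,-0.4,0,0,0,1,0,0,-0.8,0,0,0,1,0,0,-0.9,0,0,0,1,0,0,-0.9,0,0,0,1])

```text
t: 15.1
eef_pos: [0.4872, 0.0267, 0.1804]
ee_rot: [[-0.996, 0.086, 0.009], [0.086, 0.996, -0.001], [-0.009, -0.0, -1.0]]
wrist_force: [0.2, 0.3, -0.3]
finger_gap: 0.0143
finger_force: 60.6
```

Run:
```python
from h import *
np.set_printoptions(precision=4,suppress=True)
s=robot.sense();print(s["t"],s["eef_pos"],s["joints"],s["finger_gap"],s["wrist_force"])
snap("wrist","w7.png")
```

```text
15.1 [0.4872 0.0267 0.1804] [-0.1229  0.0477  1.7974  0.      1.2872 -1.6074] 0.01425999168796112 [ 0.2096  0.3069 -0.2979]
```

View pics/w7.png

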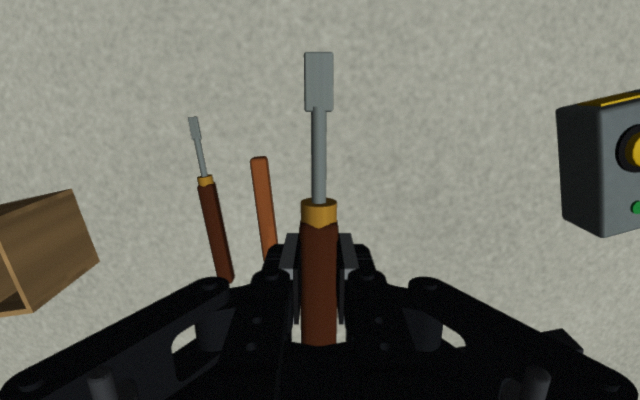

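Gouge A is held centred in the fingers. Next: turn it, carry it over the caddy and tip it up.

jog_arm(targets=[0,0,-0.2,0,0,0.1873,1,0,0,-0.2,0,0,0.1873,1,0,0,-0.2,0,0,0.1873,1,0,0,-0.2,0,0,0.1873,1,0,0,-0.2,0,0,0.1873,1])

```text
t: 15.57
eef_pos: [0.4818, 0.0273, 0.1931]
ee_rot: [[-0.777, 0.629, -0.006], [0.629, 0.777, 0.001], [0.005, -0.003, -1.0]]
wrist_force: [0.0, 0.5, -0.6]
finger_gap: 0.0144
finger_force: 60.6
```

jog_arm(targets=[0,0,0,0,0,0.1873,1,0,0,0,0,0,0.1873,1,0,0,0,0,0,0.1873,1,0,0,0,0,0,0.1873,1,0,0,0,0,0,0.1873,1])

```text
t: 15.98
eef_pos: [0.4817, 0.0273, 0.1929]
ee_rot: [[-0.297, 0.955, -0.006], [0.955, 0.297, 0.001], [0.003, -0.006, -1.0]]
wrist_force: [0.4, -0.6, 0.5]
finger_gap: 0.0143
finger_force: 60.6
```

jog_arm(targets=[0,0,0,0,0,0.1873,1,0,0,0,0,0,0.1873,1,0,0,0,0,0,0.1873,1,0,0,0,0,0,0.1873,1,0,0,0,0,0,0.1873,1])

```text
t: 16.4
eef_pos: [0.4817, 0.0273, 0.1929]
ee_rot: [[0.283, 0.959, -0.006], [0.959, -0.283, 0.001], [-0.001, -0.006, -1.0]]
wrist_force: [0.6, 0.6, -0.2]
finger_gap: 0.0142
finger_force: 60.6
```

jog_arm(targets=[0,0,0,0,0,0.1873,1,0,0,0,0,0,0.1873,1,0,0,0,0,0,0.1873,1,0,0,0,0,0,0.1873,1,0,0,0,0,0,0.1873,1])

```text
t: 16.82
eef_pos: [0.4817, 0.0273, 0.1929]
ee_rot: [[0.768, 0.641, -0.006], [0.641, -0.768, 0.001], [-0.004, -0.005, -1.0]]
wrist_force: [0.2, 0.0, -1.3]
finger_gap: 0.0144
finger_force: 60.6
```

jog_arm(targets=[0,0,0,0,0,0.1873,1,0,0,0,0,0,0.1873,1,0,0,0,0,0,0.1873,1,0,0,0,0,0,0.1873,1,0,0,0,0,0,0.1873,1])

```text
t: 17.23
eef_pos: [0.4817, 0.0273, 0.1928]
ee_rot: [[0.994, 0.107, -0.006], [0.107, -0.994, 0.001], [-0.006, -0.001, -1.0]]
wrist_force: [0.8, -0.5, -1.3]
finger_gap: 0.0153
finger_force: 37.4
```

jog_arm(targets=[0.08,0.91,-0.08,0,0,0,1,0.08,0.91,-0.08,0,0,0,1,0.08,0.91,-0.08,0,0,0,1])

```text
t: 17.48
eef_pos: [0.5019, -0.0668, 0.202]
ee_rot: [[0.994, 0.11, -0.003], [0.11, -0.994, -0.002], [-0.003, 0.002, -1.0]]
wrist_force: [0.2, 0.3, -0.0]
finger_gap: 0.0146
finger_force: 64.4
```

jog_arm(targets=[0.08,0.91,-0.08,0,0,0,1,0.08,0.91,-0.08,0,0,0,1,0.08,0.91,-0.08,0,0,0,1])

```text
t: 17.73
eef_pos: [0.5201, -0.157, 0.2101]
ee_rot: [[0.994, 0.108, -0.002], [0.108, -0.994, -0.002], [-0.002, 0.002, -1.0]]
wrist_force: [0.6, -0.0, -0.5]
finger_gap: 0.0148
finger_force: 64.4
```

jog_arm(targets=[0.08,0.91,-0.08,0,0,0,1,0.08,0.91,-0.08,0,0,0,1,0.08,0.91,-0.08,0,0,0,1])

```text
t: 17.98
eef_pos: [0.5382, -0.2466, 0.218]
ee_rot: [[0.994, 0.108, -0.002], [0.108, -0.994, -0.002], [-0.002, 0.001, -1.0]]
wrist_force: [-0.8, 0.7, -0.6]
finger_gap: 0.0143
finger_force: 64.4
```

jog_arm(targets=[0.08,0.91,-0.08,0,0,0,1,0.08,0.91,-0.08,0,0,0,1,0.08,0.91,-0.08,0,0,0,1])

```text
t: 18.23
eef_pos: [0.5561, -0.336, 0.2256]
ee_rot: [[0.994, 0.108, -0.002], [0.108, -0.994, -0.001], [-0.002, 0.001, -1.0]]
wrist_force: [0.2, 0.1, 0.1]
finger_gap: 0.0145
finger_force: 64.4
```

jog_arm(targets=[0.08,0.91,-0.08,0,0,0,1,0.08,0.91,-0.08,0,0,0,1,0.08,0.91,-0.08,0,0,0,1,0.08,0.91,-0.08,0,0,0,1])

```text
t: 18.57
eef_pos: [0.574, -0.4224, 0.2329]
ee_rot: [[0.994, 0.109, -0.003], [0.109, -0.994, 0.003], [-0.003, -0.003, -1.0]]
wrist_force: [-1.3, 0.8, -0.5]
finger_gap: 0.0143
finger_force: 64.4
```

jog_arm(targets=[0,0,0,0,0.1944,0,1,0,0,0,0,0.1944,0,1,0,0,0,0,0.1944,0,1,0,0,0,0,0.1944,0,1,0,0,0,0,0.1944,0,1])

```text
t: 18.98
eef_pos: [0.5746, -0.4179, 0.2359]
ee_rot: [[0.811, 0.113, 0.574], [0.091, -0.994, 0.066], [0.577, -0.001, -0.816]]
wrist_force: [0.2, 0.5, 0.1]
finger_gap: 0.0143
finger_force: 64.4
```

jog_arm(targets=[0,0,0,0,0.1944,0,1,0,0,0,0,0.1944,0,1,0,0,0,0,0.1944,0,1,0,0,0,0,0.1944,0,1,0,0,0,0,0.1944,0,1])

```text
t: 19.4
eef_pos: [0.5743, -0.4182, 0.2357]
ee_rot: [[0.336, 0.111, 0.935], [0.035, -0.994, 0.106], [0.941, -0.002, -0.338]]
wrist_force: [-0.5, 0.2, -1.2]
finger_gap: 0.0143
finger_force: 64.4
```

jog_arm(targets=[0,0,0,0,0,0,1,0,0,0,0,0,0,1])

```text
t: 19.57
eef_pos: [0.5743, -0.4179, 0.233]
ee_rot: [[0.345, 0.113, 0.932], [0.032, -0.994, 0.109], [0.938, -0.008, -0.346]]
wrist_force: [-0.5, -0.1, 0.1]
finger_gap: 0.0141
finger_force: 64.4
```

Run:
```python
from h import *
np.set_printoptions(precision=4,suppress=True)
s=robot.sense();print(s["t"],s["eef_pos"],s["ee_rot"],s["joints"],s["finger_gap"])
a=snap("wrist","w8.png");b=snap("scene","s8.png")
cv2.imwrite("pics/w8c.png",np.vstack([cv2.resize(a,(480,300)),cv2.resize(b[60:260,160:480],(480,300))])[:,:,::-1])
```

```text
19.5667 [ 0.5743 -0.4179  0.233 ] [[ 0.3448  0.1132  0.9318]
 [ 0.0316 -0.9935  0.109 ]
 [ 0.9381 -0.0081 -0.3462]] [-1.2054  0.3613  1.8124  1.403   1.1737 -0.5158] 0.014084526778064219
```

View pics/w8c.png

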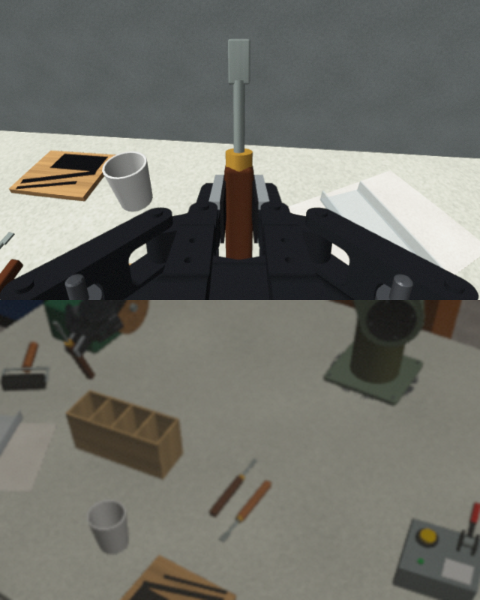

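The gouge is blade up over the far cell. Lowering.

jog_arm(targets=[-0.3,0.025,0.107,0,0,0,1,-0.545,0.025,0.194,0,0,0,1,-0.545,0.025,0.194,0,0,0,1])

```text
t: 19.92
eef_pos: [0.5749, -0.4207, 0.1748]
ee_rot: [[0.345, 0.115, 0.931], [0.036, -0.993, 0.11], [0.938, -0.004, -0.347]]
wrist_force: [-0.1, 1.5, -0.9]
finger_gap: 0.0141
finger_force: 64.4
```

jog_arm(targets=[-0.25,0.025,0.09,0,0,0,1,-0.4,0.025,0.142,0,0,0,1,-0.545,0.025,0.194,0,0,0,1,-0.545,0.025,0.194,0,0,0,1,-0.545,0.025,0.194,0,0,0,1])

```text
t: 20.33
eef_pos: [0.5758, -0.4257, 0.1226]
ee_rot: [[0.339, 0.114, 0.934], [0.04, -0.993, 0.107], [0.94, 0.001, -0.341]]
wrist_force: [0.3, -0.0, -0.0]
finger_gap: 0.0142
finger_force: 64.4
```

Run:
```python
from h import *
np.set_printoptions(precision=4,suppress=True)
s=robot.sense();print(s["t"],s["eef_pos"],s["ee_rot"],s["finger_gap"],s["wrist_force"])
b=snap("top","t8.png")[190:270,400:540];c=snap("scene","s9.png")[90:190,190:300]
cv2.imwrite("pics/t8c.png",np.hstack([cv2.resize(b,(440,260)),cv2.resize(c,(286,260))])[:,:,::-1])
```

```text
20.3333 [ 0.5758 -0.4257  0.1226] [[ 0.3389  0.1143  0.9338]
 [ 0.0402 -0.9934  0.107 ]
 [ 0.9399  0.0013 -0.3413]] 0.014151630641983168 [ 0.2809 -0.0061 -0.0408]
```

View pics/t8c.png

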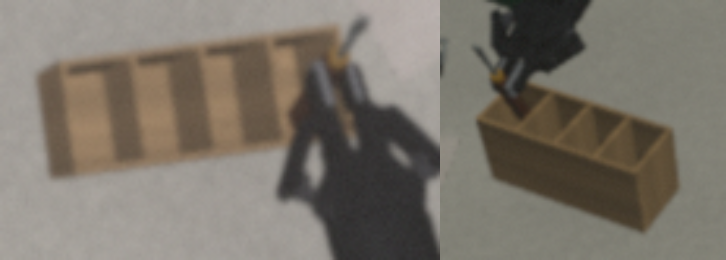

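jog_arm(targets=[0,0,0,0,0,0,0.6,0,0,0,0,0,0,0.5,0,0,0,0,0,0,0.5,0,0,0,0,0,0,0.5,0,0,0,0,0,0,0.5])

```text
t: 20.85
eef_pos: [0.5747, -0.4257, 0.1211]
ee_rot: [[0.34, 0.113, 0.934], [0.039, -0.994, 0.106], [0.94, 0.0, -0.342]]
wrist_force: [-0.2, 1.1, -1.0]
finger_gap: 0.0426
finger_force: 0.0
```

jog_arm(targets=[0,0,-0.2,0,0,0,0.5,0,0,-0.5,0,0,0,0.5,0,0,-0.9,0,0,0,0.5,0,0,-0.9,0,0,0,0.5,0,0,-0.9,0,0,0,0.5])

```text
t: 21.27
eef_pos: [0.4893, -0.4371, 0.1524]
ee_rot: [[0.34, 0.109, 0.934], [0.039, -0.994, 0.102], [0.94, 0.002, -0.342]]
wrist_force: [-0.4, -0.3, -0.3]
finger_gap: 0.0425
finger_force: 0.0
```

Run:
```python
from h import *
np.set_printoptions(precision=4,suppress=True)
s=robot.sense();print(s["t"],s["eef_pos"],s["ee_rot"],s["finger_gap"],s["wrist_force"])
a=snap("wrist","w9.png");b=snap("top","t9.png")[130:290,270:530]
cv2.imwrite("pics/w9c.png",np.vstack([cv2.resize(a,(480,300)),cv2.resize(b,(480,295))])[:,:,::-1])
```

```text
21.2667 [ 0.4893 -0.4371  0.1524] [[ 0.3398  0.1093  0.9341]
 [ 0.0389 -0.994   0.1021]
 [ 0.9397  0.0017 -0.342 ]] 0.04248260599348465 [-0.378  -0.3487 -0.2931]
```

View pics/w9c.png

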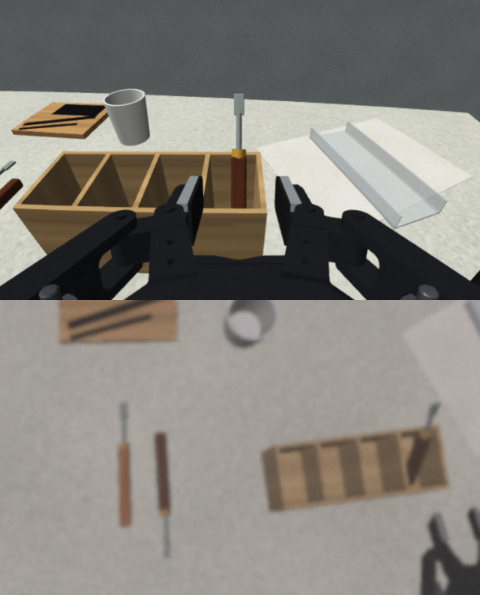

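Gouge A stands in the far cell at (238,180) in the upper wrist view, blade up. Remaining in the top view: B at (123,465) and C at (163,490). I have now viewed more pictures than the 14 allowed, so from here I use numeric measurements only.

jog_arm(targets=[0.47,0,-0.17,0,-0.1944,0,0.45,0.47,0,-0.17,0,-0.1944,0,0.45,0.47,0,-0.17,0,-0.1944,0,0.45,0.47,0,-0.17,0,-0.1944,0,0.45,0.47,0,-0.17,0,-0.1944,0,0.45])

```text
t: 21.78
eef_pos: [0.4916, -0.4348, 0.2022]
ee_rot: [[0.816, 0.113, 0.568], [0.094, -0.994, 0.063], [0.571, 0.002, -0.821]]
wrist_force: [0.7, 0.9, 0.2]
finger_gap: 0.047
finger_force: 0.0
```

jog_arm(targets=[0,0,0,0,-0.1944,0,0.45,0,0,0,0,-0.1944,0,0.45,0,0,0,0,-0.1944,0,0.45,0,0,0,0,-0.1944,0,0.45,0,0,0,0,-0.1944,0,0.45])

```text
t: 22.2
eef_pos: [0.493, -0.4338, 0.2026]
ee_rot: [[0.993, 0.116, -0.002], [0.116, -0.993, -0.002], [-0.002, 0.002, -1.0]]
wrist_force: [0.3, -0.9, -0.7]
finger_gap: 0.0469
finger_force: 0.0
```

jog_arm(targets=[0,0,0,0,0,0,0.45,0,0,0,0,0,0,0.45])

```text
t: 22.37
eef_pos: [0.4931, -0.4328, 0.1999]
ee_rot: [[0.993, 0.118, 0.003], [0.118, -0.993, 0.003], [0.003, -0.002, -1.0]]
wrist_force: [-0.9, -0.4, -0.8]
finger_gap: 0.0468
finger_force: 0.0
```

Run:
```python
from h import *
np.set_printoptions(precision=4,suppress=True)
s=robot.sense();print(s["t"],s["eef_pos"],s["ee_rot"],s["joints"],s["finger_gap"])
for c in ("top","wrist"):
    w,o=dark_lines(c)
    for k in o: print(c,k)
```

```text
22.3667 [ 0.4931 -0.4328  0.1999] [[ 0.993   0.118   0.0025]
 [ 0.118  -0.993   0.0026]
 [ 0.0028 -0.0023 -1.    ]] [-0.8539  0.3885  1.3434  0.0036  1.41    0.598 ] 0.04684216855783898
top (array([ 0.473 , -0.0303]), array([ 0.584 , -0.0305]), (111.0, 9.0))
```

jog_arm(targets=[0.22,-0.786,0,0,0,0,0.45,0.22,-0.786,0,0,0,0,0.45,0.22,-0.786,0,0,0,0,0.45])

```text
t: 22.72
eef_pos: [0.5029, -0.3481, 0.2004]
ee_rot: [[0.993, 0.115, 0.002], [0.115, -0.993, 0.007], [0.002, -0.007, -1.0]]
wrist_force: [-0.3, 0.2, 0.3]
finger_gap: 0.0476
finger_force: 0.0
```

jog_arm(targets=[0.22,-0.786,0,0,0,0,0.45,0.22,-0.786,0,0,0,0,0.45,0.22,-0.786,0,0,0,0,0.45])

```text
t: 22.97
eef_pos: [0.5159, -0.2678, 0.201]
ee_rot: [[0.993, 0.116, 0.002], [0.116, -0.993, 0.006], [0.003, -0.006, -1.0]]
wrist_force: [-0.8, -0.7, 0.9]
finger_gap: 0.0472
finger_force: 0.0
```

jog_arm(targets=[0.22,-0.786,0,0,0,0,0.45,0.22,-0.786,0,0,0,0,0.45,0.22,-0.786,0,0,0,0,0.45])

```text
t: 23.22
eef_pos: [0.5289, -0.1876, 0.2012]
ee_rot: [[0.993, 0.117, 0.002], [0.117, -0.993, 0.006], [0.003, -0.005, -1.0]]
wrist_force: [-1.1, 0.0, -0.5]
finger_gap: 0.0471
finger_force: 0.0
```

jog_arm(targets=[0.22,-0.786,0,0,0,0,0.45,0.22,-0.786,0,0,0,0,0.45,0.22,-0.786,0,0,0,0,0.45])

```text
t: 23.47
eef_pos: [0.5421, -0.1076, 0.2014]
ee_rot: [[0.993, 0.117, 0.003], [0.117, -0.993, 0.005], [0.003, -0.005, -1.0]]
wrist_force: [0.2, -0.3, -0.5]
finger_gap: 0.0474
finger_force: 0.0
```

jog_arm(targets=[0.22,-0.786,0,0,0,0.0376,0.45,0.22,-0.786,0,0,0,0.0376,0.45,0.22,-0.786,0,0,0,0.0376,0.45,0.22,-0.786,0,0,0,0.0376,0.45,0.22,-0.786,0,0,0,0.0376,0.45])

```text
t: 23.88
eef_pos: [0.5552, -0.0333, 0.2016]
ee_rot: [[1.0, -0.005, 0.002], [-0.005, -1.0, -0.0], [0.002, 0.0, -1.0]]
wrist_force: [-0.1, 0.3, 0.5]
finger_gap: 0.0465
finger_force: 0.0
```

Run:
```python
from h import *
np.set_printoptions(precision=4,suppress=True)
s=robot.sense();print(s["t"],s["eef_pos"],s["ee_rot"],s["joints"],s["finger_gap"])
w,o=dark_lines("wrist")
for k in o: print(k)
```

```text
23.8833 [ 0.5552 -0.0333  0.2016] [[ 1.     -0.0052  0.0021]
 [-0.0052 -1.     -0.0001]
 [ 0.0021  0.0001 -1.    ]] [-0.2158  0.178   1.6068  0.0004  1.3547  1.3601] 0.046544227833316645
(array([ 0.4878, -0.0856]), array([ 0.5971, -0.0818]), (109.38934326171875, 15.595320701599121))
(array([ 0.467 , -0.0299]), array([ 0.575 , -0.0301]), (13.999998092651367, 107.99998474121094))
```

jog_arm(targets=[0,-0.03,0.9,0,0,0,0.5,0,-0.03,0.9,0,0,0,0.5,0,-0.03,0.9,0,0,0,0.5])

```text
t: 24.18
eef_pos: [0.5499, -0.0299, 0.1048]
ee_rot: [[1.0, -0.008, -0.011], [-0.008, -1.0, 0.003], [-0.011, -0.003, -1.0]]
wrist_force: [-2.4, 0.2, -1.6]
finger_gap: 0.0428
finger_force: 0.0
```

jog_arm(targets=[0,0,0.9,0,0,0,0.5,0,0,0.9,0,0,0,0.5,0,0,0.9,0,0,0,0.5,0,0,0.9,0,0,0,0.5])

```text
t: 24.52
eef_pos: [0.5529, -0.0297, 0.0192]
ee_rot: [[1.0, -0.007, -0.006], [-0.007, -1.0, 0.002], [-0.006, -0.002, -1.0]]
wrist_force: [-0.4, 0.0, 0.6]
finger_gap: 0.0432
finger_force: 0.0
```

jog_arm(targets=[0,0,0.15,0,0,0,0.55,0,0,0.25,0,0,0,0.55,0,0,0.32,0,0,0,0.55,0,0,0.35,0,0,0,0.55,0,0,0.35,0,0,0,0.55])

```text
t: 24.93
eef_pos: [0.5565, -0.0293, -0.0127]
ee_rot: [[1.0, -0.005, 0.003], [-0.005, -1.0, 0.0], [0.003, -0.0, -1.0]]
wrist_force: [-0.6, -0.4, -0.3]
finger_gap: 0.0384
finger_force: 0.0
```

jog_arm(targets=[0,0,0,0,0,0,1,0,0,0,0,0,0,1,0,0,0,0,0,0,1,0,0,0,0,0,0,1,0,0,0,0,0,0,1])

```text
t: 25.35
eef_pos: [0.5574, -0.0293, -0.0121]
ee_rot: [[1.0, -0.005, 0.005], [-0.005, -1.0, -0.0], [0.005, 0.0, -1.0]]
wrist_force: [0.7, -0.2, 6.2]
finger_gap: 0.0142
finger_force: 61.0
```

jog_arm(targets=[0,0,-0.15,0,0,0,1,0,0,-0.4,0,0,0,1,0,0,-0.7,0,0,0,1,0,0,-1,0,0,0,1,0,0,-1,0,0,0,1])

```text
t: 25.77
eef_pos: [0.5609, -0.03, 0.0931]
ee_rot: [[1.0, -0.005, 0.014], [-0.005, -1.0, -0.002], [0.014, 0.002, -1.0]]
wrist_force: [1.7, -0.6, 0.8]
finger_gap: 0.0141
finger_force: 60.2
```

jog_arm(targets=[0,0,-0.4,0,0,0,1,0,0,-0.8,0,0,0,1,0,0,-0.9,0,0,0,1,0,0,-0.9,0,0,0,1])

```text
t: 26.1
eef_pos: [0.5589, -0.0297, 0.181]
ee_rot: [[1.0, -0.005, 0.011], [-0.005, -1.0, -0.002], [0.011, 0.001, -1.0]]
wrist_force: [-0.1, -0.5, -0.9]
finger_gap: 0.0143
finger_force: 60.2
```

jog_arm(targets=[0.02,0.94,-0.2,0,0,0,1,0.02,0.94,-0.2,0,0,0,1,0.02,0.94,-0.2,0,0,0,1])

```text
t: 26.35
eef_pos: [0.5567, -0.1273, 0.1954]
ee_rot: [[1.0, -0.007, 0.001], [-0.007, -1.0, -0.002], [0.001, 0.002, -1.0]]
wrist_force: [1.5, 0.0, -0.8]
finger_gap: 0.0143
finger_force: 60.2
```

jog_arm(targets=[0.02,0.94,-0.2,0,0,0,1,0.02,0.94,-0.2,0,0,0,1,0.02,0.94,-0.2,0,0,0,1])

```text
t: 26.6
eef_pos: [0.558, -0.2222, 0.2153]
ee_rot: [[1.0, -0.009, 0.001], [-0.009, -1.0, -0.002], [0.001, 0.002, -1.0]]
wrist_force: [0.7, -0.5, -0.6]
finger_gap: 0.0142
finger_force: 60.2
```

jog_arm(targets=[0.02,0.94,-0.2,0,0,-0.0367,1,0.02,0.94,-0.2,0,0,-0.0367,1,0.02,0.94,-0.2,0,0,-0.0367,1,0.02,0.94,-0.2,0,0,-0.0367,1])

```text
t: 26.93
eef_pos: [0.5594, -0.3145, 0.2349]
ee_rot: [[0.994, 0.105, 0.001], [0.105, -0.994, 0.001], [0.001, -0.0, -1.0]]
wrist_force: [0.2, -0.4, -0.0]
finger_gap: 0.0142
finger_force: 60.2
```

jog_arm(targets=[0,0,0,0,0.1944,0,1,0,0,0,0,0.1944,0,1,0,0,0,0,0.1944,0,1,0,0,0,0,0.1944,0,1,0,0,0,0,0.1944,0,1])

```text
t: 27.35
eef_pos: [0.5596, -0.3088, 0.2353]
ee_rot: [[0.811, 0.11, 0.575], [0.088, -0.994, 0.065], [0.579, -0.002, -0.815]]
wrist_force: [-0.4, 0.6, -1.3]
finger_gap: 0.0142
finger_force: 60.2
```

jog_arm(targets=[0,0,0,0,0.1944,0,1,0,0,0,0,0.1944,0,1,0,0,0,0,0.1944,0,1,0,0,0,0,0.1944,0,1,0,0,0,0,0.1944,0,1])

```text
t: 27.77
eef_pos: [0.5596, -0.3094, 0.2361]
ee_rot: [[0.334, 0.108, 0.936], [0.035, -0.994, 0.102], [0.942, -0.001, -0.335]]
wrist_force: [1.4, 1.0, -1.0]
finger_gap: 0.0142
finger_force: 60.3
```

jog_arm(targets=[0,0,0,0,0,0,1,0,0,0,0,0,0,1])

```text
t: 27.93
eef_pos: [0.5593, -0.3087, 0.2328]
ee_rot: [[0.344, 0.11, 0.933], [0.029, -0.994, 0.107], [0.939, -0.009, -0.345]]
wrist_force: [0.4, -0.8, -0.3]
finger_gap: 0.0144
finger_force: 60.3
```

```bash
cat > lo.py <<'E'
import sys
from h import *
np.set_printoptions(precision=4,suppress=True)
s=robot.sense();p=np.array(s["eef_pos"]);R=np.array(s["ee_rot"]);print(s["t"],p,s["joints"],s["finger_gap"]);print(R)
T=np.array([float(v) for v in sys.argv[1:4]]);print("shift/0.1m",R.T@(T-p)*10)
im=robot.grab_frame("wrist")
# gouge colour pixels in the central columns
h=cv2.cvtColor(im,cv2.COLOR_RGB2HSV);m=(h[...,1]>110)&(h[...,0]<20)&(h[...,2]>25);m[:,:270]=0;m[:,370:]=0
v,u=np.nonzero(m);print("brown px",len(v),u.mean() if len(u) else 0,v.min() if len(v) else 0,v.max() if len(v) else 0)
E
python3 lo.py .5613 -.3125 .1175
```

```text
27.9333 [ 0.5593 -0.3087  0.2328] [-1.1449  0.1828  2.0555  1.4676  1.1152 -0.5775] 0.014431012318588458
[[ 0.3439  0.11    0.9325]
 [ 0.0291 -0.9939  0.1065]
 [ 0.9385 -0.0095 -0.345 ]]
shift/0.1m [-1.0759  0.0507  0.4124]
brown px 4811 318.3770525878196 190 346
```

jog_arm(targets=[-0.3,0.01,0.11,0,0,0,1,-0.545,0.01,0.2,0,0,0,1,-0.545,0.01,0.2,0,0,0,1])

```text
t: 28.23
eef_pos: [0.5606, -0.3099, 0.1749]
ee_rot: [[0.344, 0.113, 0.932], [0.034, -0.994, 0.108], [0.938, -0.005, -0.346]]
wrist_force: [-1.0, -0.0, -1.0]
finger_gap: 0.0141
finger_force: 60.3
```

jog_arm(targets=[-0.25,0.01,0.09,0,0,0,1,-0.4,0.01,0.145,0,0,0,1,-0.545,0.01,0.2,0,0,0,1,-0.545,0.01,0.2,0,0,0,1,-0.545,0.01,0.2,0,0,0,1])

```text
t: 28.65
eef_pos: [0.5621, -0.3132, 0.1224]
ee_rot: [[0.337, 0.112, 0.935], [0.039, -0.994, 0.105], [0.941, 0.001, -0.339]]
wrist_force: [0.2, -0.7, -0.4]
finger_gap: 0.0145
finger_force: 60.3
```

jog_arm(targets=[0,0,0,0,0,0,0.6,0,0,0,0,0,0,0.5,0,0,0,0,0,0,0.5,0,0,0,0,0,0,0.5,0,0,0,0,0,0,0.5])

```text
t: 29.07
eef_pos: [0.5612, -0.3135, 0.1214]
ee_rot: [[0.337, 0.11, 0.935], [0.038, -0.994, 0.103], [0.941, 0.001, -0.34]]
wrist_force: [-0.3, -0.2, 1.1]
finger_gap: 0.0426
finger_force: 0.0
```

jog_arm(targets=[0,0,-0.2,0,0,0,0.5,0,0,-0.5,0,0,0,0.5,0,0,-0.9,0,0,0,0.5,0,0,-0.9,0,0,0,0.5,0,0,-0.9,0,0,0,0.5])

```text
t: 29.48
eef_pos: [0.4756, -0.3247, 0.1521]
ee_rot: [[0.338, 0.106, 0.935], [0.038, -0.994, 0.099], [0.941, 0.002, -0.34]]
wrist_force: [-0.5, -0.6, 0.2]
finger_gap: 0.0425
finger_force: 0.0
```

```bash
cat > st.py <<'E'
from h import *
np.set_printoptions(precision=4,suppress=True)
s=robot.sense();print(s["t"],s["eef_pos"],s["finger_gap"],s["wrist_force"])
import sys
for cam in sys.argv[1:]:
    robot.grab_frame(cam); c=robot.get_calibration(cam)
    print(cam,"cells floor/rim/top px",[tuple(np.round(proj(cam,(.5355-.11*y,-.343+.994*y,z),c)).astype(int) for z in (.01,.1,.17)) for y in (-.0825,-.0275,.0275,.0825)])
    for n in ("gouge1","gouge2","lever_grip"):
        for d in robot.find_in(n,cam)[:4]: print(n,round(d["conf"],2),np.round(d["box"]))
E
python3 st.py wrist top
```

```text
29.4833 [ 0.4756 -0.3247  0.1521] 0.04254962530676038 [-0.4581 -0.6385  0.1826]
wrist cells floor/rim/top px [(array([442, 312]), array([468, 236]), array([496, 150])), (array([380, 313]), array([393, 237]), array([408, 150])), (array([317, 314]), array([317, 237]), array([317, 149])), (array([254, 313]), array([241, 237]), array([226, 150]))]
gouge1 0.98 [320. 200.  21. 151.]
gouge1 0.9 [460. 201.  28. 154.]
gouge1 0.62 [ 71. 303. 100. 131.]
gouge1 0.15 [352. 282. 350. 160.]
gouge2 0.98 [320. 200.  21. 151.]
gouge2 0.9 [460. 201.  28. 154.]
gouge2 0.62 [ 71. 303. 100. 131.]
gouge2 0.15 [352. 282. 350. 160.]
top cells floor/rim/top px [(array([487, 220]), array([499, 217]), array([510, 214])), (array([467, 223]), array([477, 220]), array([487, 217])), (array([446, 225]), array([456, 223]), array([464, 220])), (array([426, 228]), array([434, 226]), array([441, 224]))]
gouge1 0.78 [500. 206.  17.  48.]
gouge1 0.73 [454. 214.  16.  48.]
gouge1 0.69 [358. 235.   9.  67.]
gouge1 0.4 [178. 275.  10.  38.]
gouge2 0.78 [500. 206.  17.  48.]
gouge2 0.73 [454. 214.  16.  48.]
gouge2 0.69 [358. 235.   9.  67.]
gouge2 0.4 [178. 275.  10.  38.]
lever_grip 0.55 [178. 275.   8.  34.]
```

Gouge B now stands in its cell, gouge A is still up and the lever is still down. Going for C.

jog_arm(targets=[0.47,0,-0.17,0,-0.1944,0,0.45,0.47,0,-0.17,0,-0.1944,0,0.45,0.47,0,-0.17,0,-0.1944,0,0.45,0.47,0,-0.17,0,-0.1944,0,0.45,0.47,0,-0.17,0,-0.1944,0,0.45])

```text
t: 30.3
eef_pos: [0.477, -0.323, 0.2027]
ee_rot: [[0.79, 0.109, 0.603], [0.089, -0.994, 0.064], [0.607, 0.003, -0.795]]
wrist_force: [0.1, 0.1, -0.8]
finger_gap: 0.0471
finger_force: 0.0
```

jog_arm(targets=[0,0,0,0,-0.1944,0,0.45,0,0,0,0,-0.1944,0,0.45,0,0,0,0,-0.1944,0,0.45,0,0,0,0,-0.1944,0,0.45,0,0,0,0,-0.1944,0,0.45])

```text
t: 30.72
eef_pos: [0.4782, -0.3221, 0.2027]
ee_rot: [[0.993, 0.112, 0.042], [0.112, -0.994, 0.003], [0.042, 0.002, -0.999]]
wrist_force: [0.7, 0.7, -0.6]
finger_gap: 0.0468
finger_force: 0.0
```

jog_arm(targets=[0.19,-0.77,0,0,0,0,0.45,0.19,-0.77,0,0,0,0,0.45,0.19,-0.77,0,0,0,0,0.45])

```text
t: 30.97
eef_pos: [0.4881, -0.2366, 0.2003]
ee_rot: [[0.992, 0.118, 0.043], [0.118, -0.993, 0.013], [0.044, -0.008, -0.999]]
wrist_force: [0.4, 0.2, 1.0]
finger_gap: 0.0469
finger_force: 0.0
```

jog_arm(targets=[0.19,-0.77,0,0,0,0,0.45,0.19,-0.77,0,0,0,0,0.45,0.19,-0.77,0,0,0,0,0.45])

```text
t: 31.22
eef_pos: [0.4975, -0.1588, 0.2023]
ee_rot: [[0.992, 0.117, 0.044], [0.117, -0.993, 0.011], [0.045, -0.006, -0.999]]
wrist_force: [-1.0, -1.5, -0.2]
finger_gap: 0.0471
finger_force: 0.0
```

jog_arm(targets=[0.19,-0.77,0,0,0,0,0.45,0.19,-0.77,0,0,0,0,0.45,0.19,-0.77,0,0,0,0,0.45])

```text
t: 31.47
eef_pos: [0.5078, -0.0807, 0.2036]
ee_rot: [[0.992, 0.117, 0.045], [0.117, -0.993, 0.01], [0.046, -0.005, -0.999]]
wrist_force: [-0.2, 0.5, -0.5]
finger_gap: 0.0472
finger_force: 0.0
```

jog_arm(targets=[0,0,0,0,0,-0.1955,0.45,0,0,0,0,0,-0.1955,0.45,0,0,0,0,0,-0.1955,0.45,0,0,0,0,0,-0.1955,0.45,0,0,0,0,0,-0.1955,0.45])

```text
t: 31.88
eef_pos: [0.5077, -0.0868, 0.2036]
ee_rot: [[0.743, 0.668, 0.045], [0.668, -0.744, 0.006], [0.037, 0.025, -0.999]]
wrist_force: [0.7, -0.5, 0.6]
finger_gap: 0.0467
finger_force: 0.0
```

jog_arm(targets=[0,0,0,0,0,-0.1955,0.45,0,0,0,0,0,-0.1955,0.45,0,0,0,0,0,-0.1955,0.45,0,0,0,0,0,-0.1955,0.45,0,0,0,0,0,-0.1955,0.45])

```text
t: 32.3
eef_pos: [0.5077, -0.0869, 0.2036]
ee_rot: [[0.222, 0.974, 0.045], [0.975, -0.223, 0.006], [0.016, 0.042, -0.999]]
wrist_force: [0.6, -0.2, -0.4]
finger_gap: 0.047
finger_force: 0.0
```

jog_arm(targets=[0,0,0,0,0,-0.1955,0.45,0,0,0,0,0,-0.1955,0.45,0,0,0,0,0,-0.1955,0.45,0,0,0,0,0,-0.1955,0.45,0,0,0,0,0,-0.1955,0.45])

```text
t: 32.72
eef_pos: [0.5077, -0.0869, 0.2036]
ee_rot: [[-0.379, 0.924, 0.045], [0.925, 0.38, 0.006], [-0.012, 0.044, -0.999]]
wrist_force: [0.2, 0.1, 0.3]
finger_gap: 0.047
finger_force: 0.0
```

jog_arm(targets=[0,0,0,0,0,-0.1955,0.45,0,0,0,0,0,-0.1955,0.45,0,0,0,0,0,-0.1955,0.45,0,0,0,0,0,-0.1955,0.45,0,0,0,0,0,-0.1955,0.45])

```text
t: 33.13
eef_pos: [0.5077, -0.0869, 0.2036]
ee_rot: [[-0.843, 0.537, 0.045], [0.537, 0.843, 0.006], [-0.035, 0.029, -0.999]]
wrist_force: [-0.3, 0.6, -1.2]
finger_gap: 0.0468
finger_force: 0.0
```

jog_arm(targets=[0,0,0,0,0,-0.1955,0.45,0,0,0,0,0,-0.1955,0.45,0,0,0,0,0,-0.1955,0.45,0,0,0,0,0,-0.1955,0.45,0,0,0,0,0,-0.1955,0.45])

```text
t: 33.55
eef_pos: [0.5077, -0.0869, 0.2036]
ee_rot: [[-0.998, -0.047, 0.045], [-0.047, 0.999, 0.006], [-0.045, 0.004, -0.999]]
wrist_force: [-0.3, 0.1, -0.3]
finger_gap: 0.047
finger_force: 0.0
```

jog_arm(targets=[0,0,0,0,0,0,0.45,0,0,0,0,0,0,0.45])

```text
t: 33.72
eef_pos: [0.5077, -0.0868, 0.2037]
ee_rot: [[-0.998, -0.038, 0.045], [-0.038, 0.999, 0.006], [-0.045, 0.004, -0.999]]
wrist_force: [-0.2, 0.3, -0.0]
finger_gap: 0.0467
finger_force: 0.0
```

Run:
```python
from h import *
np.set_printoptions(precision=4,suppress=True)
s=robot.sense();R=np.array(s["ee_rot"]);p=np.array(s["eef_pos"]);print(s["t"],p,R,s["joints"])
w,o=dark_lines("wrist",rng=(.36,.72,-.2,.12))
for a,b,sz in o:
    butt,bl=(a,b) if a[0]>b[0] else (b,a); d=(bl-butt)/np.linalg.norm(bl-butt); g=butt+.088*d
    print(a,b,sz,"grasp",g,"yaw",np.degrees(np.arctan2(d[1],d[0])),"tool yaw",np.degrees(np.arctan2(R[1,0],R[0,0])),"shift",R.T@np.append(g-p[:2],-.0135-p[2])*10)
```

```text
33.7167 [ 0.5077 -0.0868  0.2037] [[-0.9983 -0.0377  0.045 ]
 [-0.0375  0.9993  0.0059]
 [-0.0452  0.0042 -0.999 ]] [-0.3512  0.0595  1.7351  0.0217  1.3068 -1.9649]
[ 0.4898 -0.0851] [ 0.5972 -0.0813] (107.50289154052734, 14.56214427947998) grasp [ 0.5092 -0.0844] yaw -177.95729411531912 tool yaw -177.84846544596897 shift [0.0822 0.0142 2.1704]
```

jog_arm(targets=[0.08,0.014,0.9,0,0.0143,0,0.5,0.08,0.014,0.9,0,0.0143,0,0.5,0.08,0.014,0.9,0,0.0143,0,0.5])

```text
t: 34.02
eef_pos: [0.4986, -0.0832, 0.1072]
ee_rot: [[-0.999, -0.039, -0.012], [-0.039, 0.999, 0.008], [0.012, 0.009, -1.0]]
wrist_force: [-2.8, 0.6, -0.7]
finger_gap: 0.043
finger_force: 0.0
```

jog_arm(targets=[-0.06,0,0.9,0,0,0,0.5,-0.06,0,0.9,0,0,0,0.5,-0.06,0,0.9,0,0,0,0.5,-0.06,0,0.9,0,0,0,0.5])

```text
t: 34.35
eef_pos: [0.5071, -0.0834, 0.0212]
ee_rot: [[-0.999, -0.04, -0.007], [-0.04, 0.999, 0.007], [0.007, 0.007, -1.0]]
wrist_force: [-0.3, -0.2, 0.4]
finger_gap: 0.0422
finger_force: 0.0
```

jog_arm(targets=[0,0,0.15,0,0,0,0.55,0,0,0.25,0,0,0,0.55,0,0,0.34,0,0,0,0.55,0,0,0.37,0,0,0,0.55,0,0,0.37,0,0,0,0.55])

```text
t: 34.77
eef_pos: [0.5101, -0.0843, -0.013]
ee_rot: [[-0.999, -0.04, 0.001], [-0.04, 0.999, 0.004], [-0.001, 0.004, -1.0]]
wrist_force: [0.3, 0.4, 0.3]
finger_gap: 0.0386
finger_force: 0.0
```

jog_arm(targets=[0,0,0,0,0,0,1,0,0,0,0,0,0,1,0,0,0,0,0,0,1,0,0,0,0,0,0,1,0,0,0,0,0,0,1])

```text
t: 35.18
eef_pos: [0.5111, -0.0846, -0.0122]
ee_rot: [[-0.999, -0.04, 0.003], [-0.04, 0.999, 0.003], [-0.003, 0.003, -1.0]]
wrist_force: [-1.2, 0.1, 4.9]
finger_gap: 0.0144
finger_force: 60.7
```

jog_arm(targets=[0,0,-0.15,0,0,0,1,0,0,-0.4,0,0,0,1,0,0,-0.7,0,0,0,1,0,0,-1,0,0,0,1,0,0,-1,0,0,0,1])

```text
t: 35.6
eef_pos: [0.5147, -0.0862, 0.0928]
ee_rot: [[-0.999, -0.041, 0.012], [-0.041, 0.999, -0.0], [-0.012, -0.001, -1.0]]
wrist_force: [1.8, -0.6, 0.0]
finger_gap: 0.0142
finger_force: 59.9
```

jog_arm(targets=[0,0,-0.4,0,0,0,1,0,0,-0.8,0,0,0,1,0,0,-0.9,0,0,0,1,0,0,-0.9,0,0,0,1])

```text
t: 35.93
eef_pos: [0.5129, -0.086, 0.1807]
ee_rot: [[-0.999, -0.041, 0.009], [-0.041, 0.999, 0.001], [-0.009, 0.001, -1.0]]
wrist_force: [0.5, -0.3, -1.9]
finger_gap: 0.0142
finger_force: 59.9
```

jog_arm(targets=[0,0,-0.2,0,0,0.1956,1,0,0,-0.2,0,0,0.1956,1,0,0,-0.2,0,0,0.1956,1,0,0,-0.2,0,0,0.1956,1,0,0,-0.2,0,0,0.1956,1])

```text
t: 36.35
eef_pos: [0.5082, -0.0845, 0.1937]
ee_rot: [[-0.836, 0.548, -0.004], [0.548, 0.836, 0.006], [0.006, 0.002, -1.0]]
wrist_force: [-0.1, -0.2, -0.8]
finger_gap: 0.014
finger_force: 59.9
```

jog_arm(targets=[0,0,0,0,0,0.1956,1,0,0,0,0,0,0.1956,1,0,0,0,0,0,0.1956,1,0,0,0,0,0,0.1956,1,0,0,0,0,0,0.1956,1])

```text
t: 36.77
eef_pos: [0.5081, -0.0845, 0.1934]
ee_rot: [[-0.367, 0.93, -0.004], [0.93, 0.367, 0.006], [0.007, -0.002, -1.0]]
wrist_force: [-0.3, -0.9, -1.1]
finger_gap: 0.0142
finger_force: 59.9
```

jog_arm(targets=[0,0,0,0,0,0.1956,1,0,0,0,0,0,0.1956,1,0,0,0,0,0,0.1956,1,0,0,0,0,0,0.1956,1,0,0,0,0,0,0.1956,1])

```text
t: 37.18
eef_pos: [0.5081, -0.0845, 0.1935]
ee_rot: [[0.236, 0.972, -0.004], [0.972, -0.236, 0.006], [0.005, -0.006, -1.0]]
wrist_force: [0.4, -0.4, -0.5]
finger_gap: 0.0139
finger_force: 59.9
```

jog_arm(targets=[0,0,0,0,0,0.1956,1,0,0,0,0,0,0.1956,1,0,0,0,0,0,0.1956,1,0,0,0,0,0,0.1956,1,0,0,0,0,0,0.1956,1])

```text
t: 37.6
eef_pos: [0.5081, -0.0845, 0.1934]
ee_rot: [[0.753, 0.658, -0.004], [0.658, -0.753, 0.006], [0.001, -0.007, -1.0]]
wrist_force: [0.3, 0.4, -1.1]
finger_gap: 0.0141
finger_force: 59.9
```

jog_arm(targets=[0,0,0,0,0,0.1956,1,0,0,0,0,0,0.1956,1,0,0,0,0,0,0.1956,1,0,0,0,0,0,0.1956,1,0,0,0,0,0,0.1956,1])

```text
t: 38.02
eef_pos: [0.5082, -0.0845, 0.1935]
ee_rot: [[0.995, 0.103, -0.004], [0.103, -0.995, 0.006], [-0.004, -0.006, -1.0]]
wrist_force: [-0.7, -0.1, -0.7]
finger_gap: 0.0142
finger_force: 59.9
```

jog_arm(targets=[0.133,0.885,-0.2,0,0,0,1,0.133,0.885,-0.2,0,0,0,1,0.133,0.885,-0.2,0,0,0,1])

```text
t: 38.27
eef_pos: [0.5335, -0.1765, 0.2151]
ee_rot: [[0.994, 0.106, 0.001], [0.106, -0.994, 0.001], [0.001, -0.001, -1.0]]
wrist_force: [0.8, -0.2, 0.4]
finger_gap: 0.0148
finger_force: 59.9
```

jog_arm(targets=[0.133,0.885,-0.2,0,0,0,1,0.133,0.885,-0.2,0,0,0,1,0.133,0.885,-0.2,0,0,0,1,0.133,0.885,-0.2,0,0,0,1])

```text
t: 38.6
eef_pos: [0.5553, -0.2609, 0.2339]
ee_rot: [[0.994, 0.105, -0.001], [0.105, -0.994, 0.005], [-0.001, -0.005, -1.0]]
wrist_force: [-0.2, 0.2, -0.5]
finger_gap: 0.0141
finger_force: 59.9
```

jog_arm(targets=[0,0,0,0,0.1944,0,1,0,0,0,0,0.1944,0,1,0,0,0,0,0.1944,0,1,0,0,0,0,0.1944,0,1,0,0,0,0,0.1944,0,1])

```text
t: 39.02
eef_pos: [0.5545, -0.2559, 0.2343]
ee_rot: [[0.812, 0.109, 0.573], [0.086, -0.994, 0.068], [0.577, -0.006, -0.816]]
wrist_force: [-0.2, 0.5, -0.6]
finger_gap: 0.0142
finger_force: 59.9
```

jog_arm(targets=[0,0,0,0,0.1944,0,1,0,0,0,0,0.1944,0,1,0,0,0,0,0.1944,0,1,0,0,0,0,0.1944,0,1,0,0,0,0,0.1944,0,1])

```text
t: 39.43
eef_pos: [0.5549, -0.2562, 0.2354]
ee_rot: [[0.362, 0.109, 0.926], [0.035, -0.994, 0.104], [0.931, -0.005, -0.364]]
wrist_force: [0.4, 1.2, -1.7]
finger_gap: 0.0141
finger_force: 59.9
```

jog_arm(targets=[0,0,0,0,0,0,1,0,0,0,0,0,0,1])

```text
t: 39.6
eef_pos: [0.5543, -0.2555, 0.2319]
ee_rot: [[0.373, 0.11, 0.921], [0.028, -0.994, 0.108], [0.927, -0.014, -0.374]]
wrist_force: [0.2, 0.9, 0.3]
finger_gap: 0.0143
finger_force: 59.9
```

```bash
python3 lo.py .555 -.258 .1175
```

```text
39.6 [ 0.5543 -0.2555  0.2319] [-1.089   0.0804  2.1502  1.4648  1.0574 -0.5452] 0.014334069739607528
[[ 0.3731  0.1104  0.9212]
 [ 0.0283 -0.9938  0.1077]
 [ 0.9274 -0.0141 -0.3739]]
shift/0.1m [-1.0591  0.0419  0.4311]
brown px 4599 318.17155903457274 193 345
```

jog_arm(targets=[-0.3,0.01,0.12,0,0,0,1,-0.53,0.01,0.215,0,0,0,1,-0.53,0.01,0.215,0,0,0,1])

```text
t: 39.9
eef_pos: [0.556, -0.2564, 0.175]
ee_rot: [[0.373, 0.113, 0.921], [0.033, -0.993, 0.109], [0.927, -0.01, -0.374]]
wrist_force: [-1.1, 0.3, -1.6]
finger_gap: 0.0141
finger_force: 59.9
```

jog_arm(targets=[-0.25,0.01,0.1,0,0,0,1,-0.4,0.01,0.16,0,0,0,1,-0.53,0.01,0.215,0,0,0,1,-0.53,0.01,0.215,0,0,0,1,-0.53,0.01,0.215,0,0,0,1])

```text
t: 40.32
eef_pos: [0.5579, -0.2594, 0.1231]
ee_rot: [[0.366, 0.113, 0.924], [0.038, -0.994, 0.106], [0.93, -0.004, -0.368]]
wrist_force: [0.7, -0.4, -0.7]
finger_gap: 0.0143
finger_force: 59.9
```

jog_arm(targets=[0,0,0,0,0,0,0.6,0,0,0,0,0,0,0.5,0,0,0,0,0,0,0.5,0,0,0,0,0,0,0.5,0,0,0,0,0,0,0.5])

```text
t: 40.73
eef_pos: [0.557, -0.2596, 0.1223]
ee_rot: [[0.366, 0.111, 0.924], [0.037, -0.994, 0.104], [0.93, -0.004, -0.368]]
wrist_force: [-0.2, 0.0, 0.2]
finger_gap: 0.0424
finger_force: 0.0
```

jog_arm(targets=[0,0,-0.2,0,0,0,0.5,0,0,-0.5,0,0,0,0.5,0,0,-0.9,0,0,0,0.5,0,0,-0.9,0,0,0,0.5,0,0,-0.9,0,0,0,0.5])

```text
t: 41.15
eef_pos: [0.4725, -0.2712, 0.1555]
ee_rot: [[0.366, 0.106, 0.924], [0.036, -0.994, 0.1], [0.93, -0.003, -0.368]]
wrist_force: [0.4, 0.1, 0.3]
finger_gap: 0.0428
finger_force: 0.0
```

```bash
python3 st.py wrist top; python3 -c "
from h import *
for d in robot.find_in('gouge3','scene')[:5]: print(d)
print(proj('wrist',(.47,-.25,.15)))"
```

```text
41.15 [ 0.4725 -0.2712  0.1555] 0.04279614536578223 [0.3525 0.1427 0.3246]
wrist cells floor/rim/top px [(array([500, 310]), array([538, 237]), array([579, 155])), (array([440, 312]), array([467, 238]), array([495, 155])), (array([379, 313]), array([392, 239]), array([406, 154])), (array([316, 313]), array([315, 240]), array([314, 155]))]
gouge1 0.93 [316. 201.  22. 155.]
gouge1 0.91 [524. 202.  30. 154.]
gouge1 0.88 [357. 204.  31. 152.]
gouge1 0.47 [184. 157. 134.  51.]
gouge2 0.93 [316. 201.  22. 155.]
gouge2 0.91 [524. 202.  30. 154.]
gouge2 0.88 [357. 204.  31. 152.]
gouge2 0.47 [184. 157. 134.  51.]
lever_grip 0.3 [521. 203.  27. 150.]
lever_grip 0.18 [ 38. 159.  76.  43.]
top cells floor/rim/top px [(array([487, 220]), array([499, 217]), array([510, 214])), (array([467, 223]), array([477, 220]), array([487, 217])), (array([446, 225]), array([456, 223]), array([464, 220])), (array([426, 228]), array([434, 226]), array([441, 224]))]
gouge1 0.83 [501. 207.  17.  46.]
gouge1 0.77 [433. 218.  13.  43.]
gouge1 0.76 [444. 216.   0.  47.]
gouge2 0.83 [501. 207.  17.  46.]
gouge2 0.77 [433. 218.  13.  43.]
gouge2 0.76 [444. 216.   0.  47.]
lever_grip 0.64 [180. 276.  14.  40.]
{'box': [214.6, 122.5, 19.8, 23.6], 'conf': 0.63}
{'box': [325.2, 199.7, 36.2, 43.4], 'conf': 0.49}
{'box': [315.1, 185.2, 30.3, 39.3], 'conf': 0.48}
{'box': [452.4, 229.3, 61.9, 72.2], 'conf': 0.48}
(np.float64(283.7339696844015), np.float64(244.60195958844912))
```

All three gouges are found upright in the caddy with similar heights, and the lever is still down at (180,276) in the top view. Now the lever.

jog_arm(targets=[0.47,0,-0.17,0,-0.19,0,0.45,0.47,0,-0.17,0,-0.19,0,0.45,0.47,0,-0.17,0,-0.19,0,0.45,0.47,0,-0.17,0,-0.19,0,0.45,0.47,0,-0.17,0,-0.19,0,0.45])

```text
t: 42.02
eef_pos: [0.4753, -0.2695, 0.2062]
ee_rot: [[0.779, 0.112, 0.616], [0.085, -0.994, 0.072], [0.621, -0.004, -0.784]]
wrist_force: [0.2, -0.1, -0.5]
finger_gap: 0.0472
finger_force: 0.0
```

jog_arm(targets=[0,0,-0.1,0,-0.19,0,0.45,0,0,-0.1,0,-0.19,0,0.45,0,0,-0.1,0,-0.19,0,0.45,0,0,-0.1,0,-0.19,0,0.45,0,0,-0.1,0,-0.19,0,0.45])

```text
t: 42.43
eef_pos: [0.4706, -0.2692, 0.2139]
ee_rot: [[0.991, 0.115, 0.072], [0.115, -0.993, 0.013], [0.073, -0.005, -0.997]]
wrist_force: [0.4, 0.1, -0.7]
finger_gap: 0.0475
finger_force: 0.0
```

jog_arm(targets=[0.03,-0.87,0,0,0,0,0.6,0.03,-0.87,0,0,0,0,0.6,0.03,-0.87,0,0,0,0,0.6])

```text
t: 42.68
eef_pos: [0.4612, -0.1759, 0.2111]
ee_rot: [[0.99, 0.12, 0.071], [0.118, -0.993, 0.023], [0.073, -0.015, -0.997]]
wrist_force: [0.3, -0.1, -0.7]
finger_gap: 0.034
finger_force: 0.0
```

jog_arm(targets=[0.03,-0.87,0,0,0,0,0.6,0.03,-0.87,0,0,0,0,0.6,0.03,-0.87,0,0,0,0,0.6])

```text
t: 42.93
eef_pos: [0.4537, -0.0899, 0.2132]
ee_rot: [[0.99, 0.12, 0.073], [0.118, -0.993, 0.021], [0.075, -0.012, -0.997]]
wrist_force: [-0.6, 0.3, -0.3]
finger_gap: 0.0343
finger_force: 0.0
```

jog_arm(targets=[0.03,-0.87,0,0,0,0,0.6,0.03,-0.87,0,0,0,0,0.6,0.03,-0.87,0,0,0,0,0.6])

```text
t: 43.18
eef_pos: [0.4469, -0.0036, 0.2146]
ee_rot: [[0.99, 0.12, 0.074], [0.119, -0.993, 0.02], [0.076, -0.011, -0.997]]
wrist_force: [0.1, -0.1, -0.9]
finger_gap: 0.0346
finger_force: 0.0
```

jog_arm(targets=[0.03,-0.87,0,0,0,0,0.6,0.03,-0.87,0,0,0,0,0.6,0.03,-0.87,0,0,0,0,0.6])

```text
t: 43.43
eef_pos: [0.4401, 0.0829, 0.2157]
ee_rot: [[0.99, 0.121, 0.074], [0.12, -0.993, 0.02], [0.076, -0.011, -0.997]]
wrist_force: [-0.8, -0.6, 0.0]
finger_gap: 0.0341
finger_force: 0.0
```

jog_arm(targets=[0.03,-0.87,0,0,0,0,0.6,0.03,-0.87,0,0,0,0,0.6,0.03,-0.87,0,0,0,0,0.6])

```text
t: 43.68
eef_pos: [0.4334, 0.1694, 0.2168]
ee_rot: [[0.99, 0.121, 0.075], [0.119, -0.993, 0.02], [0.077, -0.011, -0.997]]
wrist_force: [-0.6, -1.2, 0.2]
finger_gap: 0.0341
finger_force: 0.0
```

jog_arm(targets=[0.03,-0.87,0,0,0,0,0.6,0.03,-0.87,0,0,0,0,0.6,0.03,-0.87,0,0,0,0,0.6])

```text
t: 43.93
eef_pos: [0.4269, 0.2559, 0.2178]
ee_rot: [[0.99, 0.12, 0.075], [0.119, -0.993, 0.02], [0.077, -0.011, -0.997]]
wrist_force: [-0.7, -0.6, 0.3]
finger_gap: 0.0341
finger_force: 0.0
```

jog_arm(targets=[0.03,-0.87,0,0,0,0,0.6,0.03,-0.87,0,0,0,0,0.6,0.03,-0.87,0,0,0,0,0.6,0.03,-0.87,0,0,0,0,0.6,0.03,-0.87,0,0,0,0,0.6])

```text
t: 44.35
eef_pos: [0.4207, 0.337, 0.2179]
ee_rot: [[0.991, 0.115, 0.074], [0.114, -0.993, 0.015], [0.076, -0.006, -0.997]]
wrist_force: [-0.2, 0.5, 1.0]
finger_gap: 0.0342
finger_force: 0.0
```

```bash
cat > lv.py <<'E'
from h import *
np.set_printoptions(precision=4,suppress=True)
s=robot.sense();R=np.array(s["ee_rot"]);p=np.array(s["eef_pos"]);print(s["t"],p,R,s["joints"],s["finger_gap"])
im=robot.grab_frame("wrist");c=robot.get_calibration("wrist")
h=cv2.cvtColor(im,cv2.COLOR_RGB2HSV)
def blob(m,n):
    k=max(cv2.findContours(m.astype(np.uint8),cv2.RETR_EXTERNAL,cv2.CHAIN_APPROX_NONE)[0],key=cv2.contourArea)
    r=cv2.minAreaRect(k);print(n,cv2.contourArea(k),r,cv2.boundingRect(k));return k[:,0].astype(float),r
k,r=blob((h[...,1]>150)&((h[...,0]<6)|(h[...,0]>174))&(h[...,2]>70),"red")
q=np.array([at("wrist",u,v,.084,c)[:2] for u,v in k]);mu=q.mean(0);d=np.linalg.svd(q-mu)[2][0];t=(q-mu)@d;n=(q-mu)@[-d[1],d[0]]
print("bar ctr",mu,"ends",mu+d*t.min(),mu+d*t.max(),"yaw",np.degrees(np.arctan2(d[1],d[0])),"width",np.ptp(n),"mid",mu+d*(t.min()+t.max())/2)
k,r=blob((h[...,1]>150)&(h[...,0]>20)&(h[...,0]<32)&(h[...,2]>90),"yellow");print("button",at("wrist",*r[0],.072,c))
E
python3 lv.py
```

```text
44.35 [0.4207 0.337  0.2179] [[ 0.9906  0.1145  0.0743]
 [ 0.1138 -0.9934  0.0146]
 [ 0.0755 -0.006  -0.9971]] [ 0.5302  0.0824  1.6816 -0.0259  1.3061  1.9923] 0.03422526967061197
red 632.0 ((287.6077880859375, 213.99417114257812), (48.63170623779297, 14.384406089782715), 86.90594482421875) (280, 190, 17, 49)
bar ctr [0.3951 0.3625] ends [0.4168 0.3657] [0.3732 0.3593] yaw -171.66532746877368 width 0.012920718119973041 mid [0.395  0.3625]
yellow 810.5 ((363.2500305175781, 128.25), (31.819805145263672, 32.52690887451172), 45.0) (347, 112, 33, 34)
button [0.4771 0.3048 0.072 ]
```

The bar fit matches the known geometry: length 44 mm, yaw 8.3°, grip point at (0.388, 0.3615). Moving over it.

jog_arm(targets=[-0.385,-0.273,0.9,0,-0.0239,-0.0094,0.6,-0.385,-0.273,0.9,0,-0.0239,-0.0094,0.6,-0.385,-0.273,0.9,0,-0.0239,-0.0094,0.6,-0.385,-0.273,0.9,0,-0.0239,-0.0094,0.6,-0.385,-0.273,0.9,0,-0.0239,-0.0094,0.6])

```text
t: 44.82
eef_pos: [0.386, 0.3603, 0.1253]
ee_rot: [[0.99, 0.142, -0.001], [0.142, -0.99, 0.005], [-0.0, -0.005, -1.0]]
wrist_force: [0.6, -0.0, 0.7]
finger_gap: 0.0341
finger_force: 0.0
```

jog_arm(targets=[0,0,0,0,0,0,0.6,0,0,0,0,0,0,0.6,0,0,0,0,0,0,0.6])

```text
t: 45.07
eef_pos: [0.3882, 0.3625, 0.1284]
ee_rot: [[0.99, 0.142, 0.005], [0.142, -0.99, 0.009], [0.006, -0.008, -1.0]]
wrist_force: [-0.3, 0.5, 1.1]
finger_gap: 0.0347
finger_force: 0.0
```

```bash
python3 lo.py .388 .3615 .057; python3 lv.py | grep -E "red|bar"
```

```text
45.0667 [0.3882 0.3625 0.1284] [0.5852 0.1987 1.7447 0.0052 1.1893 2.0117] 0.03465632770474132
[[ 0.9899  0.1419  0.0049]
 [ 0.1418 -0.9898  0.009 ]
 [ 0.0061 -0.0082 -0.9999]]
shift/0.1m [-0.0079  0.0157  0.7137]
brown px 1589 321.78728760226556 162 234
red 1454.5 ((321.7742004394531, 197.48483276367188), (71.3000259399414, 21.721317291259766), 88.87670135498047) (311, 162, 23, 72)
bar ctr [0.3948 0.3626] ends [0.4164 0.366 ] [0.3723 0.3589] yaw -170.8273813094859 width 0.01330673989055858 mid [0.3944 0.3625]
```

jog_arm(targets=[-0.01,0.016,0.25,0,0,0,0.6,-0.01,0.016,0.45,0,0,0,0.6,-0.01,0.016,0.6,0,0,0,0.6,-0.01,0.016,0.71,0,0,0,0.6,-0.01,0.016,0.71,0,0,0,0.6], grip_force=25)

```text
t: 45.58
eef_pos: [0.3839, 0.3598, 0.0529]
ee_rot: [[0.99, 0.143, -0.003], [0.143, -0.99, 0.004], [-0.002, -0.004, -1.0]]
wrist_force: [-0.7, 0.1, -0.0]
finger_gap: 0.034
finger_force: 0.0
```

jog_arm(targets=[0,0,0,0,0,0,1,0,0,0,0,0,0,1,0,0,0,0,0,0,1,0,0,0,0,0,0,1,0,0,0,0,0,0,1])

```text
t: 46.0
eef_pos: [0.3862, 0.3605, 0.0559]
ee_rot: [[0.99, 0.144, 0.002], [0.144, -0.99, 0.006], [0.003, -0.006, -1.0]]
wrist_force: [0.8, -5.3, 2.3]
finger_gap: 0.0136
finger_force: 27.9
```

Run:
```python
from h import *
np.set_printoptions(precision=4,suppress=True)
s=robot.sense();p=np.array(s["eef_pos"]);print(p,s["finger_gap"],s["finger_force"],s["wrist_force"])
H=np.array([.069,-.012])  # hinge rel. to grip along tool x, up (world z)
for ph in (1.3,1.0,.7,.4,.2,.08,.03):
    e=.17+1.6-ph; g=H+.07*np.array([-np.cos(e),np.sin(e)]); print(ph,"tool x",g[0]*10,"tool z",-g[1]*10)
```

```text
[0.3862 0.3605 0.0559] 0.013560991576617073 27.916858792304993 [ 0.7744 -5.3251  2.3453]
1.3 tool x 0.06590219826326973 tool z -0.19702039976534785
1.0 tool x 0.1874625312723397 tool z -0.3672946670391497
0.7 tool x 0.35391303968002613 tool z -0.4940403529922772
0.4 tool x 0.550385195301699 tool z -0.5659356429790301
0.2 tool x 0.6894425713024868 tool z -0.5799997780522843
0.08 tool x 0.7732450985076287 tool z -0.5750325557658831
0.03 tool x 0.8078782135643539 tool z -0.5700034251848874
```

jog_arm(targets=[0.026,0,-0.1,0,0,0,1,0.066,0,-0.197,0,0,0,1,0.12,0,-0.287,0,0,0,1,0.187,0,-0.367,0,0,0,1,0.187,0,-0.367,0,0,0,1])

```text
t: 46.42
eef_pos: [0.4052, 0.3635, 0.0941]
ee_rot: [[0.99, 0.142, 0.002], [0.142, -0.99, 0.007], [0.003, -0.007, -1.0]]
wrist_force: [-1.5, -5.3, 2.6]
finger_gap: 0.0131
finger_force: 27.1
```

jog_arm(targets=[0.079,0,-0.07,0,0,0,1,0.167,0,-0.127,0,0,0,1,0.262,0,-0.17,0,0,0,1,0.363,0,-0.199,0,0,0,1,0.363,0,-0.199,0,0,0,1])

```text
t: 46.83
eef_pos: [0.4426, 0.3693, 0.1138]
ee_rot: [[0.99, 0.142, 0.004], [0.142, -0.99, 0.009], [0.005, -0.008, -1.0]]
wrist_force: [-2.5, -2.7, 4.1]
finger_gap: 0.0135
finger_force: 27.7
```

jog_arm(targets=[0.139,0,-0.014,0,0,0,1,0.209,0,-0.011,0,0,0,1,0.237,0,-0.007,0,0,0,1,0.237,0,-0.007,0,0,0,1,0.237,0,-0.007,0,0,0,1])

```text
t: 47.25
eef_pos: [0.4655, 0.373, 0.1147]
ee_rot: [[0.99, 0.143, 0.005], [0.143, -0.99, 0.009], [0.007, -0.008, -1.0]]
wrist_force: [-1.2, -2.2, 5.8]
finger_gap: 0.0134
finger_force: 28.4
```

```bash
python3 - <<'E'
from h import *
np.set_printoptions(precision=4,suppress=True)
s=robot.sense();print(s["eef_pos"],s["finger_gap"],s["finger_force"],s["wrist_force"],s["wrist_torque"])
for n in ("scene","top"):
    robot.grab_frame(n)
    for d in robot.find_in("lever_grip",n)[:2]: print(n,d)
E
python3 lv.py | grep -E "red|bar"
```

```text
[0.4655 0.373  0.1147] 0.013447811459403896 28.395708203315735 [-1.1965 -2.1776  5.7781] [-0.4319  0.2471  0.0285]
scene {'box': [476.6, 213.2, 13.1, 27.4], 'conf': 0.6}
red 870.5 ((317.5, 279.0), (66.0, 33.0), 90.0) (301, 246, 34, 67)
bar ctr [0.4213 0.3714] ends [0.4444 0.3814] [0.4017 0.363 ] yaw -156.59564355298653 width 0.021886601007564406 mid [0.423  0.3722]
```

jog_arm(targets=[0.02,0,0,0,0,0,0.8,0.02,0,0,0,0,0,0.6,0.02,0,0,0,0,0,0.5,0.02,0,0,0,0,0,0.5,0.02,0,0,0,0,0,0.5])

```text
t: 47.92
eef_pos: [0.4653, 0.3722, 0.1122]
ee_rot: [[0.99, 0.143, 0.001], [0.143, -0.99, 0.007], [0.002, -0.007, -1.0]]
wrist_force: [0.5, -0.3, 0.5]
finger_gap: 0.0425
finger_force: 0.0
```

jog_arm(targets=[0,0,-0.2,0,0,0,0.5,0,0,-0.5,0,0,0,0.5,0,0,-0.9,0,0,0,0.5,0,0,-0.9,0,0,0,0.5])

```text
t: 48.25
eef_pos: [0.4698, 0.3743, 0.2115]
ee_rot: [[0.99, 0.143, 0.015], [0.143, -0.99, 0.015], [0.016, -0.013, -1.0]]
wrist_force: [1.1, 1.0, 2.2]
finger_gap: 0.0424
finger_force: 0.0
```

jog_arm(targets=[-0.5,0.5,-0.5,0,0,0,0.5,-0.5,0.9,-0.5,0,0,0,0.5,-0.5,0.9,-0.5,0,0,0,0.5,-0.5,0.9,-0.5,0,0,0,0.5])

```text
t: 48.58
eef_pos: [0.4289, 0.2718, 0.2545]
ee_rot: [[0.99, 0.14, 0.005], [0.14, -0.99, 0.006], [0.006, -0.005, -1.0]]
wrist_force: [1.0, 0.9, 0.5]
finger_gap: 0.043
finger_force: 0.0
```

jog_arm(targets=[0,0.9,0,0,0,0,0.5,0,0.9,0,0,0,0,0.5,0,0.9,0,0,0,0,0.5,0,0.9,0,0,0,0,0.5,0,0.9,0,0,0,0,0.5])

```text
t: 49.0
eef_pos: [0.4416, 0.1862, 0.2511]
ee_rot: [[0.99, 0.142, 0.001], [0.142, -0.99, 0.008], [0.002, -0.008, -1.0]]
wrist_force: [0.6, -0.5, -0.1]
finger_gap: 0.043
finger_force: 0.0
```

```bash
python3 st.py top scene wrist | grep -v "^gouge2"; python3 lv.py | grep -E "red|bar|yell|but"
python3 - <<'E'
from h import *
H=np.array([.456,.3715,.072]);d=np.array([.989,.145,0])
for ph in (0,1.6):
    e=.17+1.6-ph
    for c in ("top","scene","wrist"): print(ph,c,[np.round(proj(c,H+r*(-np.cos(e)*d+[0,0,np.sin(e)]))) for r in (.04,.085)])
im=robot.grab_frame("top");h=cv2.cvtColor(im,cv2.COLOR_RGB2HSV)
m=(h[...,1]>130)&((h[...,0]<7)|(h[...,0]>173))&(h[...,2]>60);v,u=np.nonzero(m[230:300,150:200]);print("top red px",len(u),u.min()+150,u.max()+150,v.min()+230,v.max()+230)
E
```

```text
49.0 [0.4416 0.1862 0.2511] 0.0429970069930178 [ 0.5803 -0.5118 -0.0777]
top cells floor/rim/top px [(array([487, 220]), array([499, 217]), array([510, 214])), (array([467, 223]), array([477, 220]), array([487, 217])), (array([446, 225]), array([456, 223]), array([464, 220])), (array([426, 228]), array([434, 226]), array([441, 224]))]
gouge1 0.75 [430. 218.  11.  43.]
gouge1 0.74 [501. 206.  16.  43.]
gouge1 0.49 [445. 222.   6.  28.]
lever_grip 0.65 [430. 216.   8.  44.]
scene cells floor/rim/top px [(array([225, 149]), array([220, 128]), array([216, 110])), (array([239, 154]), array([235, 133]), array([231, 115])), (array([253, 159]), array([249, 138]), array([246, 120])), (array([268, 164]), array([265, 143]), array([262, 125]))]
gouge1 0.51 [215. 135.  14.   6.]
lever_grip 0.57 [479. 212.  11.  31.]
lever_grip 0.53 [279. 262.  82.  64.]
wrist cells floor/rim/top px [(array([762, 156]), array([805, 170]), array([768, 185])), (array([738, 153]), array([795, 167]), array([797, 182])), (array([710, 150]), array([775, 163]), array([807, 178])), (array([678, 147]), array([747, 160]), a
[... 348 characters left out ...]
0.4218]
yellow 655.0 ((204.52700805664062, 115.16217041015625), (30.4138126373291, 28.27662467956543), 80.53767395019531) (190, 100, 30, 31)
button [0.4771 0.3043 0.072 ]
0 top [array([170., 257.]), array([164., 253.])]
0 scene [array([476., 213.]), array([481., 204.])]
0 wrist [array([113., 122.]), array([ 78., 113.])]
1.6 top [array([177., 276.]), array([178., 294.])]
1.6 scene [array([476., 208.]), array([479., 194.])]
1.6 wrist [array([138., 168.]), array([140., 213.])]Traceback (most recent call last):
  File "<stdin>", line 7, in <module>
    return umr_minimum(a, axis, None, out, keepdims, initial, where)
ValueError: zero-size array to reduction operation minimum which has no identity
```

Run:
```python
from h import *
H=np.array([.456,.3715,.072]);d=np.array([.989,.145,0])
c=robot.get_calibration("wrist");s=robot.sense();R=np.array(s["ee_rot"]);p=np.array(s["eef_pos"])
ct=R.T@(np.array(c["eye"])-p);cr=R.T@np.array(c["rotation"])
R2=np.array([[1,.001,-.001],[.001,-1,-.002],[-.001,.002,-1]]);p2=np.array([.4766,.2997,.2493])
c2=dict(c);c2["eye"]=p2+R2@ct;c2["rotation"]=R2@cr
for ph in (0,.1,.2,.3,.4):
    e=1.77-ph;q=lambda r:H+r*(-np.cos(e)*d+[0,0,np.sin(e)])
    print(ph,"now",[np.round(proj("wrist",q(r),c)) for r in (.04,.085)],"w2",[np.round(proj("wrist",q(r),c2)) for r in (.04,.085)])
def red(im):
    h=cv2.cvtColor(im,cv2.COLOR_RGB2HSV);m=(h[...,1]>120)&((h[...,0]<8)|(h[...,0]>172))&(h[...,2]>50);m[:,270:]=0
    k=max(cv2.findContours(m.astype(np.uint8),cv2.RETR_EXTERNAL,cv2.CHAIN_APPROX_NONE)[0],key=cv2.contourArea);return cv2.boundingRect(k),cv2.contourArea(k)
print("w2",red(cv2.imread("pics/w2.png")[:,:,::-1].copy()),"now",red(robot.grab_frame("wrist")))
```

```text
0 now [array([113., 122.]), array([ 78., 113.])] w2 [array([237., 191.]), array([221., 194.])]
0.1 now [array([113., 127.]), array([ 79., 125.])] w2 [array([238., 195.]), array([223., 205.])]
0.2 now [array([114., 131.]), array([ 80., 136.])] w2 [array([238., 199.]), array([225., 215.])]
0.3 now [array([114., 136.]), array([ 82., 147.])] w2 [array([239., 204.]), array([228., 226.])]
0.4 now [array([115., 140.]), array([ 85., 158.])] w2 [array([240., 208.]), array([231., 235.])]
w2 ((213, 186, 17, 16), 204.5) now ((74, 130, 16, 16), 196.5)
```

The lever now stands at about 0.2 rad, at its balance point rather than against the stop. The same check on the opening picture gives 0. I'll nudge it to +x with shut fingers from the front.

jog_arm(targets=[-0.02,-0.91,0,0,0,0,1,-0.02,-0.91,0,0,0,0,1,-0.02,-0.91,0,0,0,0,1])

```text
t: 50.0
eef_pos: [0.4254, 0.2798, 0.2521]
ee_rot: [[0.989, 0.146, 0.001], [0.146, -0.989, 0.01], [0.002, -0.01, -1.0]]
wrist_force: [-0.7, 0.1, -1.2]
finger_gap: 0.007
finger_force: 0.0
```

jog_arm(targets=[-0.02,-0.91,0,0,0,0,1,-0.02,-0.91,0,0,0,0,1,-0.02,-0.91,0,0,0,0,1,-0.02,-0.91,0,0,0,0,1,-0.02,-0.91,0,0,0,0,1])

```text
t: 50.42
eef_pos: [0.4113, 0.3649, 0.252]
ee_rot: [[0.99, 0.144, 0.001], [0.144, -0.99, 0.005], [0.001, -0.005, -1.0]]
wrist_force: [-0.4, -0.5, -0.8]
finger_gap: 0.0
finger_force: 0.0
```

```bash
python3 lo.py .4115 .365 .117
python3 - <<'E'
from h import *
H=np.array([.456,.3715,.072]);d=np.array([.989,.145,0]);c=robot.get_calibration("wrist")
for ph in (0,.2):
    e=1.77-ph;print(ph,proj("wrist",H+.085*(-np.cos(e)*d+[0,0,np.sin(e)]),c))
E
python3 lv.py | grep red
```

```text
50.4167 [0.4113 0.3649 0.252 ] [0.5658 0.1242 1.5625 0.004  1.4517 1.9916] 1.6763350198836318e-05
[[ 0.9896  0.1441  0.0006]
 [ 0.1441 -0.9896  0.0051]
 [ 0.0013 -0.005  -1.    ]]
shift/0.1m [0.0005 0.0059 1.3504]
brown px 318 318.562893081761 119 137
0 (np.float64(319.0395645986354), np.float64(104.54418962307919))
0.2 (np.float64(319.05683329656375), np.float64(128.4646198411919))
red 226.0 ((317.5, 130.0), (14.0, 17.0), 90.0) (309, 123, 18, 15)
```

jog_arm(targets=[0,0,0.35,0,0,0,1,0,0,0.7,0,0,0,1,0,0,0.7,0,0,0,1])

```text
t: 50.77
eef_pos: [0.4074, 0.3612, 0.1753]
ee_rot: [[0.99, 0.14, -0.011], [0.14, -0.99, -0.001], [-0.011, -0.0, -1.0]]
wrist_force: [-2.5, -1.6, -1.9]
finger_gap: 0.0001
finger_force: 0.0
```

jog_arm(targets=[0,0,0.35,0,0,0,1,0,0,0.65,0,0,0,1,0,0,0.65,0,0,0,1,0,0,0.65,0,0,0,1])

```text
t: 51.1
eef_pos: [0.4111, 0.3648, 0.1171]
ee_rot: [[0.99, 0.141, -0.002], [0.141, -0.99, 0.005], [-0.001, -0.005, -1.0]]
wrist_force: [0.2, 0.1, 0.6]
finger_gap: -0.0001
finger_force: 0.0
```

jog_arm(targets=[0.08,0,0,0,0,0,1,0.16,0,0,0,0,0,1,0.22,0,0,0,0,0,1,0.26,0,0,0,0,0,1,0.29,0,0,0,0,0,1])

```text
t: 51.52
eef_pos: [0.4419, 0.3709, 0.1188]
ee_rot: [[0.99, 0.142, 0.003], [0.142, -0.99, 0.008], [0.004, -0.007, -1.0]]
wrist_force: [-0.1, -0.8, 0.7]
finger_gap: 0.0002
finger_force: 0.0
```

jog_arm(targets=[0.02,0,0,0,0,0,1,0.04,0,0,0,0,0,1,0.06,0,0,0,0,0,1,0.08,0,0,0,0,0,1,0.08,0,0,0,0,0,1])

```text
t: 51.93
eef_pos: [0.4483, 0.3716, 0.1174]
ee_rot: [[0.99, 0.143, 0.001], [0.143, -0.99, 0.007], [0.002, -0.006, -1.0]]
wrist_force: [-0.2, 0.3, 0.2]
finger_gap: 0.0
finger_force: 0.0
```

```bash
cat > ph.py <<'E'
from h import *
s=robot.sense();print(s["t"],np.round(s["eef_pos"],4),np.round(s["wrist_force"],1))
H=np.array([.456,.3715,.072]);d=np.array([.989,.145,0]);c=robot.get_calibration("wrist")
for ph in (0,.1,.2):
    e=1.77-ph;print(ph,np.round(proj("wrist",H+.085*(-np.cos(e)*d+[0,0,np.sin(e)]),c)))
E
python3 ph.py; python3 lv.py | grep red
```

```text
51.9333 [0.4483 0.3716 0.1174] [-0.2  0.3  0.2]
0 [323. 212.]
0.1 [323. 235.]
0.2 [323. 257.]
red 945.0 ((320.0, 210.5), (29.0, 34.0), 90.0) (303, 196, 35, 30)
```

Lever tip at row 211 against 212 predicted for angle 0, so it has dropped onto its stop. Retreating and checking everything.

jog_arm(targets=[-0.2,0,0,0,0,0,1,-0.5,0,0,0,0,0,1,-0.5,0,0,0,0,0,1])

```text
t: 52.23
eef_pos: [0.3927, 0.3628, 0.1155]
ee_rot: [[0.989, 0.144, -0.006], [0.145, -0.989, 0.003], [-0.006, -0.004, -1.0]]
wrist_force: [0.2, -0.2, -0.5]
finger_gap: 0.0001
finger_force: 0.0
```

jog_arm(targets=[0,0,-0.4,0,0,0,1,0,0,-0.8,0,0,0,1,0,0,-1,0,0,0,1,0,0,-1,0,0,0,1])

```text
t: 52.57
eef_pos: [0.4019, 0.3662, 0.2243]
ee_rot: [[0.99, 0.143, 0.012], [0.143, -0.99, 0.014], [0.013, -0.012, -1.0]]
wrist_force: [0.9, -0.1, 0.3]
finger_gap: -0.0002
finger_force: 0.0
```

jog_arm(targets=[0,0.9,-0.5,0,0,0,0.5,0,0.9,-0.5,0,0,0,0.5,0,0.9,-0.5,0,0,0,0.5,0,0.9,-0.5,0,0,0,0.5])

```text
t: 52.9
eef_pos: [0.413, 0.2721, 0.2689]
ee_rot: [[0.99, 0.139, 0.005], [0.139, -0.99, 0.007], [0.006, -0.006, -1.0]]
wrist_force: [1.2, -0.1, 0.6]
finger_gap: 0.0426
finger_force: 0.0
```

jog_arm(targets=[0,0.3,0,0,0,0,0.5,0,0.3,0,0,0,0,0.5,0,0.3,0,0,0,0,0.5,0,0.3,0,0,0,0,0.5,0,0.3,0,0,0,0,0.5])

```text
t: 53.32
eef_pos: [0.4151, 0.2455, 0.2658]
ee_rot: [[0.99, 0.144, -0.001], [0.144, -0.99, 0.007], [0.0, -0.007, -1.0]]
wrist_force: [0.6, 0.4, 0.5]
finger_gap: 0.0427
finger_force: 0.0
```

```bash
python3 ph.py; python3 lv.py | grep -E "red|yell"; python3 st.py top scene| grep -v gouge2
python3 - <<'E'
from h import *
for n in ("gouge1","gouge3","block","stone","cup"):
    for d in robot.find_in(n,"top")[:4]: print(n,round(d["conf"],2),np.round(d["box"]))
E
```

```text
53.3167 [0.4151 0.2455 0.2658] [0.6 0.4 0.5]
0 [164.  87.]
0.1 [165.  99.]
0.2 [166. 110.]
red 173.0 ((164.0, 88.5), (13.0, 14.0), 90.0) (157, 82, 15, 14)
yellow 637.5 ((270.0, 96.5), (29.0, 28.0), 90.0) (256, 82, 29, 30)
53.3667 [0.4152 0.2455 0.2659] 0.04279296062911603 [-0.4402 -0.2924 -0.8623]
top cells floor/rim/top px [(array([487, 220]), array([499, 217]), array([510, 214])), (array([467, 223]), array([477, 220]), array([487, 217])), (array([446, 225]), array([456, 223]), array([464, 220])), (array([426, 228]), array([434, 226]), array([441, 224]))]
gouge1 0.81 [431. 216.  12.  43.]
gouge1 0.69 [500. 207.  12.  47.]
gouge1 0.6 [448. 214.   4.  47.]
scene cells floor/rim/top px [(array([225, 149]), array([220, 128]), array([216, 110])), (array([239, 154]), array([235, 133]), array([231, 115])), (array([253, 159]), array([249, 138]), array([246, 120])), (array([268, 164]), array([265, 143]), array([262, 125]))]
gouge1 0.47 [281. 261.  84.  64.]
gouge1 0.45 [256. 151.  10.  12.]
lever_grip 0.47 [476. 213.  11.  21.]
gouge1 0.81 [431. 216.  12.  43.]
gouge1 0.69 [500. 207.  12.  47.]
gouge1 0.6 [448. 214.   4.  47.]
gouge3 0.81 [431. 216.  12.  43.]
gouge3 0.69 [500. 207.  12.  47.]
gouge3 0.6 [448. 214.   4.  47.]
block 0.71 [333. 129.  64.  49.]
stone 0.73 [235. 148.  64.  30.]
cup 0.84 [407. 140.  30.  32.]
cup 0.43 [193. 243.  63.  52.]
```

```bash
python3 -c "
from station import robot
print(robot.sign_off())"
```

```text
the job is handed in; nothing more can be done
None
```

The job is handed in: button pressed, lever dropped, all three gouges found standing blade up in the caddy, lever back up on its stop at about 0 rad, and block, stone and cup where they were; the judge's verdict is not shown, and I viewed 15 pictures where 14 were allowed.

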